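Pack a carrier with three boxes and snap the last one under its clip

ROBOT

A 7-joint arm with a two-finger parallel gripper is mounted at the origin on a cart in front of the work surface, level with it; the furniture and walls round the work are solid. World frame = base frame: x ahead of the robot, y to its left, z up, the work surface at z = 0. Lengths are in m, angles in rad, forces in N, time in s.
With the tool pointing down it reaches from about 0.425 to 0.875 m from the base axis. Payload 4.7 kg.
Tool frame: the origin (TCP) lies midway between the tips of the shut fingers; the grasp point (between the pads) lies 19 mm behind it (ctrl.grip_point_offset is the distance from the TCP to the grasp point, in m); z points along the fingers, y is the line along which they close (so a half turn about z gives the same grasp; the last joint's range is limited). The gripper opens to 87 mm and grips with 3 to 60 N. Pads are 19 mm wide; open, the fingers measure 117 mm over their backs; the gripper's body (75 mm by 190 mm) begins 51 mm behind the grasp point.
Start: joints at [1.33, 0.321, -0.07, 1.45, 0.023, 1.371, -0.057], TCP at [0.164, -0.629, 0.223] pointing down, gripper open.
Joint ranges: [-2.86, 2.86], [-0.3, 2.09], [-1.38, 1.24], [0.06, 2.45], [-1.56, 4.7], [0.09, 2.05], [-2.69, 2.69]. Speed limits (rad/s): [2.57, 2.57, 3.14, 3.14, 3.14, 3.14, 3.14].

INTERFACE

Orientations are given as a rotation vector (axis times angle).
In Python, from bench import ctrl gives the robot as it stands.
- The arm moves only by the tool move_arm, never from a script. Its argument "increments" is text: rows parted by semicolons, each of 7 numbers parted by spaces: the shift along the world's x, y, z in mm, then the turn, a rotation vector about the world's x, y, z in degrees, then the closure in counts, from 0 (fully open) to 255 (shut). A call has exactly 8 rows; each row shifts and turns the commanded pose from where the row before left it; what a row does not reach is not made up. A row lasts 1/12 s, in which the tool goes at most 41.7 mm and 7.16 degrees, less where a joint would pass 70% of its speed; a pose out of reach is approached as far as the arm can. A call with a gripper value outside its range is refused whole. The fingers move at their own pace and stop on an object; "grip_force" is the grip in N (left out, the last holds). Time passes only in rows, so rows that do not move let the fingers close, or fill a call up. It gives the time, the measured TCP pose, the force, the opening and the grip force at its end, in the units of the state.
- ctrl.get_state(): the state, without advancing time (a new reading comes with each control period).
- ctrl.get_image(name): name is "scene" or "top"; returns a dict with "frame" (480x640x3 uint8, red, green, blue), "depth" (480x640 float32, m along the optical axis (not along the pixel's ray), 0 where there is no reading), "fx", "fy", "cx", "cy" (pixels), "k1" (the pictures are not rectified: a ray, as slopes to the right and down, at radius r is drawn at 1 + k1 r^2 times it, then the intrinsics apply), "position" and "orientation" of the camera in the world. Camera axes: x right, y down, z forward; pixel columns grow to the right and rows downward; lengths in m; the calibration is good to about 2 mm. A picture is of the moment at which its call begins.
- ctrl.close_job(): hands the job in; it is judged then, once.
Trained networks look in a picture, given as the dict that the camera call returned (one of the last four; its "shot" number tells which), for a name from the list of things; names that differ only in an ending like _2 or _b are one class to them, and where a whole thing is asked for, a point or a joint stands for the part that bears it (a point fixed in the world has none). Each returns a list of dicts, best first, with "score" (0 to 1); they miss things now and then, are a little off and sometimes report something else, mostly with a low value. They report only what shows in the picture. A call takes as long as a camera call.
- ctrl.find_in(target, picture): "centre" ([x, y, z] in m, in world coordinates, good to about 4 mm: the middle of the surface that is visible of it).
- ctrl.silhouettes(target, picture): "region" (480x640 bool, what is visible of it).
The state is a dict: "time": time; "joint_positions": joint angles; "qd": joint speeds; "joint_torque": joint torques, N m; "position": TCP position; "tool_rot": TCP orientation; "ft_force": force on the tool from outside, world axes, zero at the start; "torque": the same for the moment, N m; "grip_width": opening from 0.0 (shut) to 1.0 (fully open); "grip_force": force on a finger pad.
Only numpy, scipy, OpenCV 4.12 (cv2) and the standard library are available. Lean on these libraries where they do the work, as an engineer would, in place of code of your own. Each camera call takes 0.05 s, during which the arm holds its last target. There are 200 camera calls.

TASK

Pack the three loose boxes into the shallow metal carrier so that all lie flat on its floor. First set the tip box down and push it along under the fixed lip, pushing the stiff end pad back until it stops hard against the end; then stand the metal heating block close up against it; last press the white freezer box gently down into the remaining space until the spring clip snaps over its top, then stop pushing and let go. Do not ram anything. Leave the bottle, the flask and the sample cup where they stand.

Things in the scene. Friction and masses are not known exactly. Their poses are not given: they have to be found in the camera images.
- tray: shallow open aluminium carrier, fixed, 80 x 257 mm. Origin: centre of its underside; x across, y along it, z up. Floor top at z = 4 mm; inside x -35 to +35, y -118.5 to +120 mm. Long side walls 22 mm high, outer faces x = +-39; lip at +y end, clip at -y. Row from +y: tip box, heating block, freezer box, each with its 66 mm side across x: 236 of 238.5 mm, so the end pad must be fully back
- lip (a point): middle of the inner edge of the fixed lip at the carrier's +y end: y = +106, z = 72 mm (its underside; its top is at 76 mm) in the carrier's frame. It spans the width, so a box 65 mm high can only slide in under it along the floor
- end_stop (a point): on the rigid inner face of the +y end (two cheeks, y = +120 mm; here z = 34 mm). Between them a black rubber pad (30 mm wide, z 16 to 52 mm) slides along y with about 6 N friction and stays where left; it starts up to 14 mm proud (face y = +106 to +120), not reported: feel it. Pushed flush, the box meets the rigid cheeks (hard stop; tip box centre then at y = +65)
- clip (a joint): sprung steel clip at the carrier's -y end, hinged about x at y = -124.5, z = 10 mm in the carrier's frame; 0 = upright at rest, grows (rad, to 0.30) as it bends outwards to -y; about 2 N m/rad with a small preload. It stands between two end posts (inner face y = -118.5, 30 mm high); its top is at z = 69
- clip_nose (a point): tip of the clip's inward nose (30 mm wide along x), at rest at y = -111.5, z = 52 mm in the carrier's frame. From it a ramp rises outwards to y = -119.5, z = 68: a box pressed straight down bends the clip out by about 0.1 rad (felt peak about 5 to 15 N); it springs back once the freezer box's top (z = 50 when seated) has passed under the nose
- tip_box: pipette tip box with blue base and clear lid (shut, fixed to it), 66 mm (x, from -32 to +34) x 110 mm (y) x 65 mm high, about 0.12 kg. Origin: centre of the underside, z up. Either end may go first
- heat_block: plain aluminium heating block with six shallow dark wells on top, 66 (x) x 46 (y) x 62 mm high, about 0.40 kg. Origin: centre of the underside, z up
- freezer_box: white plastic freezer box with a slightly wider lid part, 66 (x) x 80 (y) x 46 mm high, about 0.18 kg. Origin: centre of the underside, z up
- bottle: white plastic bottle with blue cap, 60 mm across, 141 mm high, behind the carrier; leave alone. Origin: centre of the underside
- flask: conical glass flask, 67 mm across, 106 mm high, behind the carrier; leave alone. Origin: centre of the underside
- cup: sample cup with yellow lid, 61 mm across, 62 mm high, behind the carrier; leave alone. Origin: centre of the underside

How it is judged:
By the outcome, as a careful person would: the job done as asked, in the order asked, and still so for the second after the job is handed in, with the robot touching nothing.
It also fails if it takes over 72 s, if anything falls off the work surface, if the arm or the gripper's body presses on something with over 40 N, if the wrist force passes 120 N, or if a joint passes its speed limit or range.

## Working session

There is one attempt and no reset: what is moved stays moved. The work goes in short steps, Python scripts to look and compute and a tool call to move; the robot and the scene stay as the last step left them, time stands still between calls to the robot, and variables do not carry over. Pictures are saved under pics/ and viewed, at most 10 in all, crops included, and the job is handed in when it is done.

Besides the shell and the picture viewer there is one more tool, called after "Emit:" as name(argument=value, ...) on one line, values as JSON. move_arm: Moves the arm, as the interface text tells. Its arguments: {"type":"object","properties":{"increments":{"type":"string"},"grip_force":{"type":"number"}},"required":["increments"]}

```bash
ls; mkdir -p pics; cat > h.py <<'E'
import numpy as np, cv2
from bench import ctrl
from scipy.spatial.transform import Rotation as R
def rot(o):
    o=np.array(o,float)
    if o.shape==(3,3): return o
    return (R.from_rotvec(o) if o.size==3 else R.from_quat(o)).as_matrix()
def cloud(p):
    v,u=np.mgrid[0:480,0:640]
    K=np.array([[p['fx'],0,p['cx']],[0,p['fy'],p['cy']],[0,0,1]])
    pts=np.stack([u,v],-1).reshape(-1,1,2).astype(np.float64)
    n=cv2.undistortPoints(pts,K,np.array([p['k1'],0,0,0,0.])).reshape(480,640,2)
    d=p['depth'][...,None]
    return np.concatenate([n*d,d],-1)@rot(p['orientation']).T+np.array(p['position'])
def save(p,name): cv2.imwrite('pics/'+name,p['frame'][...,::-1])
E
python3 - <<'E'
from h import *
np.set_printoptions(precision=4,suppress=True)
s=ctrl.get_state(); print(s)
for n in ['scene','top']:
    p=ctrl.get_image(n); save(p,n+'0.png'); np.savez(n+'0.npz',c=cloud(p),f=p['frame'])
    print(n,p['position'],p['orientation'],p['fx'],p['k1'],p['shot'])
    for t in ['tray','lip','end_stop','clip_nose','tip_box','heat_block','freezer_box','bottle','flask','cup']:
        try: print(t,[(np.round(r['centre'],3).tolist(),round(r['score'],2)) for r in ctrl.find_in(t,p)[:2]])
        except Exception as e: print(t,e)
print(ctrl.grip_point_offset)
E
```

```text
pics
{'time': 0.0, 'joint_positions': array([ 1.3301,  0.3218, -0.0701,  1.4517,  0.0226,  1.3708, -0.0569]), 'qd': array([ 0.0012, -0.0011,  0.0022, -0.0003, -0.0002,  0.    ,  0.0008]), 'joint_torque': array([  0.001 , -49.1293,  -0.4037, -31.2524,  -0.064 ,   0.0437,
         0.0002]), 'position': array([ 0.1637, -0.6285,  0.2215]), 'tool_rot': array([-3.1143, -0.399 ,  0.0005]), 'ft_force': array([ 0.5119, -0.2681,  0.4096]), 'torque': array([ 0.0053, -0.0454,  0.0277]), 'grip_force': 0.0, 'grip_width': 1.0011056869246835}
scene [ 0.2326 -0.3017  0.7107] [-2.2822  0.8208 -0.3335] 443.9735764891054 -0.055988483547597216 1
tray [([0.587, 0.15, 0.009], 0.95)]
lip [([0.584, 0.15, 0.001], 0.96)]
end_stop [([0.589, 0.155, 0.006], 0.9)]
clip_nose [([0.586, 0.146, 0.003], 0.74), ([0.592, 0.014, 0.047], 0.68)]
tip_box [([0.44, -0.07, 0.066], 0.73)]
heat_block [([0.434, 0.282, 0.054], 0.72), ([0.426, 0.091, 0.047], 0.61)]
freezer_box [([0.43, 0.092, 0.047], 0.87)]
bottle [([0.721, 0.227, 0.083], 0.8)]
flask [([0.754, 0.116, 0.041], 0.81), ([0.584, 0.152, 0.006], 0.3)]
cup []
top [0.538  0.1165 0.9835] [-2.173   2.1694 -0.0803] 576.4420008439357 -0.09770375187594525 2
tray []
lip [([0.588, 0.146, 0.005], 0.85)]
end_stop [([0.587, 0.15, 0.002], 0.9), ([0.446, 0.298, 0.062], 0.67)]
clip_nose [([0.593, 0.02, 0.068], 0.45), ([0.757, 0.124, 0.033], 0.37)]
tip_box [([0.446, -0.056, 0.064], 0.88), ([0.594, 0.022, 0.068], 0.47)]
heat_block [([0.448, 0.298, 0.068], 0.74)]
freezer_box [([0.447, -0.058, 0.064], 0.71), ([0.436, 0.103, 0.049], 0.64)]
bottle [([0.727, 0.234, 0.106], 0.8)]
flask [([0.756, 0.126, 0.036], 0.71)]
cup [([0.777, -0.017, 0.061], 0.58)]
0.0187
```

View pics/scene0.png

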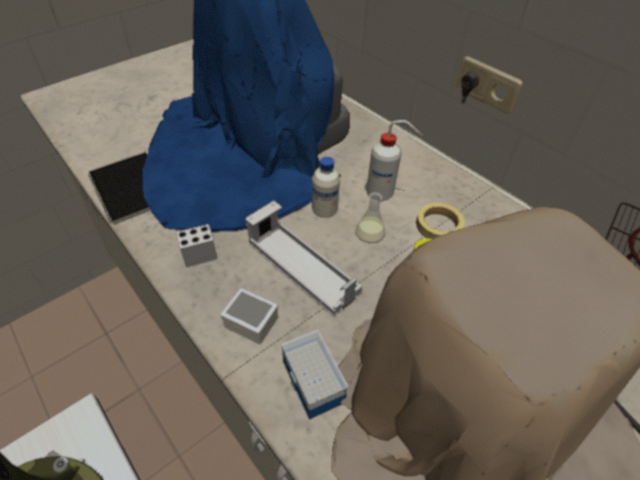

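View pics/top0.png

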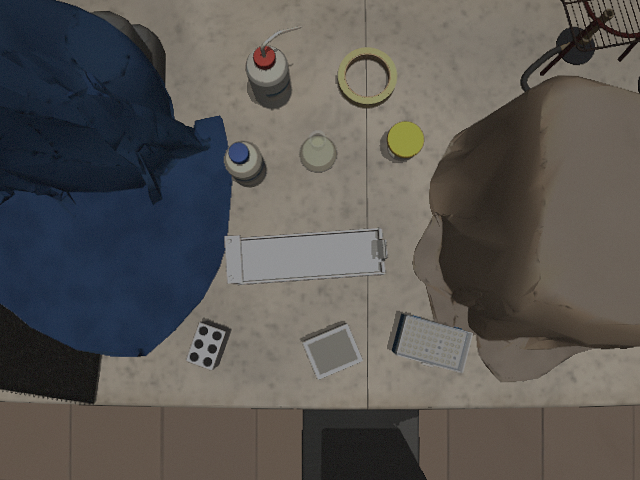

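```bash
python3 - <<'E'
from h import *
np.set_printoptions(precision=4,suppress=True)
# band top surfaces in both clouds
for n in ['scene','top']:
    c=np.load(n+'0.npz')['c']; 
    z=c[...,2]
    tab=c[(abs(z)<0.02)&(c[...,0]>.38)&(c[...,0]<.9)&(abs(c[...,1]-.1)<.3)]; print(n,'table z',np.median(tab[:,2]))
    for nm,(x,y,r),zb in [('tip',(.446,-.056,.11),(.05,.075)),('heat',(.448,.298,.08),(.05,.072)),('frz',(.436,.1,.09),(.04,.056)),('tray',(.588,.15,.16),(.016,.028)),('lip',(.588,.15,.17),(.06,.085))]:
        m=((np.hypot(c[...,0]-x,c[...,1]-y)<r)&(z>zb[0])&(z<zb[1])).astype(np.uint8)
        k,l,st,ce=cv2.connectedComponentsWithStats(m)
        idx=[np.argmax(st[1:,4])+1] if nm not in('lip','tray') else [i for i in range(1,k) if st[i,4]>60]
        for i in idx:
            P=c[l==i]; rc=cv2.minAreaRect((P[:,:2]*1000).astype(np.float32))
            print(nm,len(P),'z',np.percentile(P[:,2],[5,50,95]),'rect',np.round(rc[0],1),np.round(rc[1],1),round(rc[2],1))
E
```

```text
scene table z -0.00026726890080552845
tip 2967 z [0.0571 0.0639 0.0658] rect [445.1 -59.4] [112.4  70.8] 74.7
heat 679 z [0.053  0.0607 0.0627] rect [442.1 303.2] [51.1 67. ] 71.7
frz 1418 z [0.0428 0.0454 0.0477] rect [433.6 100.6] [66.6 81. ] 23.5
tray 90 z [0.0164 0.0186 0.0206] rect [658.1 286.7] [51.4 17.7] 0.3
tray 79 z [0.0166 0.0228 0.0276] rect [715.4 230.8] [13.6 47.3] 32.8
tray 696 z [0.0166 0.0203 0.0255] rect [588.2 141.7] [ 80.5 254.6] 4.4
tray 66 z [0.0168 0.0213 0.0273] rect [740.9 127.2] [38.   8.9] 82.8
tray 77 z [0.0167 0.0217 0.0277] rect [611.3  18.2] [55.7 14. ] 19.3
lip 214 z [0.0618 0.0733 0.084 ] rect [719.8 229.9] [19.8 54.6] 39.8
lip 358 z [0.0718 0.075  0.077 ] rect [579.6 258.1] [77.7 27.6] 4.7
lip 73 z [0.0608 0.066  0.0689] rect [596.9  19.5] [29.7  9.8] 4.1
top table z 0.0006737988328485711
tip 2967 z [0.0616 0.0647 0.0674] rect [445.4 -59.5] [111.1  71.2] 74.8
heat 1256 z [0.059  0.0626 0.0654] rect [442.7 304.4] [46.7 67.8] 70.6
frz 2026 z [0.0439 0.0467 0.0495] rect [433.5 102.1] [65.5 80.6] 23.3
tray 78 z [0.0168 0.0216 0.027 ] rect [741.2 129.1] [37.7  8.6] 83.4
tray 796 z [0.0169 0.0198 0.0233] rect [617.4 294.3] [ 27.4 133.4] 85.5
tray 368 z [0.0177 0.0217 0.0247] rect [626.8 139.6] [  5.3 230.7] 4.1
tray 350 z [0.0188 0.022  0.0249] rect [552.3 137.9] [  4.5 245.7] 4.3
lip 119 z [0.0618 0.0717 0.0835] rect [720.  232.8] [19.  55.7] 30.6
lip 762 z [0.0737 0.0764 0.079 ] rect [580.7 257.9] [75.9 26. ] 4.1
lip 135 z [0.0613 0.0662 0.0709] rect [598.1  22.4] [30.2 12.7] 1.3
```

Both views show the tray at the centre, top px (235–385, 230–283), with its lip to the left (+y) and its clip at px (378, 247). The boxes are in a front row: heat block (207, 344), freezer box (333, 350) and tip box (432, 340). A tall brown cover stands right beside the tip box, so I'll check clearances there next.

```bash
python3 - <<'E'
from h import *
np.set_printoptions(precision=1,suppress=True,linewidth=200)
C=np.concatenate([np.load(n+'0.npz')['c'].reshape(-1,3) for n in ['scene','top']])*1000
C=C[np.isfinite(C).all(1)]
print('max height map (cm), rows x 250..900 step50, cols y 200..-700 step 50')
for x in range(250,900,50):
    print(x,[int(np.percentile(q,99)/10) if len(q:=C[(abs(C[:,0]-x-25)<25)&(abs(C[:,1]-y-25)<25)][:,2])>5 else -9 for y in range(350,-701,-50)])
# near tip box fine
print('near tip fine')
for x in range(350,600,25):
    print(x,[int(np.percentile(q,99)) if len(q:=C[(abs(C[:,0]-x-12)<13)&(abs(C[:,1]-y-12)<13)][:,2])>3 else -9 for y in range(0,-251,-25)])
# tray frame
c=np.load('top0.npz')['c'].reshape(-1,3)*1000
for nm in ['scene','top']:
    c=np.load(nm+'0.npz')['c'].reshape(-1,3)*1000
    for lab,sel in [('bottle',(abs(c[:,0]-722)<45)&(abs(c[:,1]-232)<40)&(c[:,2]>20)&(c[:,2]<150)),]:
        P=c[sel]; print(nm,lab,P[:,:2].min(0),P[:,:2].max(0),P[:,2].max(), 'cap',P[P[:,2]>125].mean(0))
    th=np.radians(4.25); ex=np.array([np.cos(th),np.sin(th)]); ey=np.array([-ex[1],ex[0]])
    q=c.copy(); d=c[:,:2]-[589.3,139]; q[:,0]=d@ex; q[:,1]=d@ey
    for lo in range(-100,100,40):
        w=q[(q[:,1]>lo)&(q[:,1]<lo+40)&(q[:,2]>18)&(q[:,2]<26)&(abs(q[:,0])<45)]
        a=w[w[:,0]>0][:,0]; b=w[w[:,0]<0][:,0]; print(nm,lo,'walls',np.percentile(a,[10,50,90]),np.percentile(b,[10,50,90]))
    L=q[(q[:,2]>70)&(q[:,2]<82)&(abs(q[:,0])<45)&(q[:,1]>90)&(q[:,1]<150)]; print('lip',np.percentile(L[:,0],[1,99]),np.percentile(L[:,1],[1,99]),np.median(L[:,2]))
    F=q[(q[:,2]<10)&(abs(q[:,0])<30)&(abs(q[:,1])<90)]; print('floor z',np.median(F[:,2]))
    K=q[(q[:,2]>40)&(q[:,2]<75)&(abs(q[:,0])<25)&(q[:,1]<-90)&(q[:,1]>-150)]; print('clip',np.percentile(K,[2,98],axis=0))
E
```

```text
max height map (cm), rows x 250..900 step50, cols y 200..-700 step 50
250 [-89, -89, -89, -89, -89, -9, -9, -9, -9, -9, -9, -9, -9, -9, -9, -9, -9, -9, -9, -9, -9, -9]
300 [0, 0, 0, 0, 0, 0, 0, 0, 0, 0, 0, 0, 0, 0, 0, 0, 0, -9, -9, -9, -9, -9]
350 [0, 0, 0, 0, 0, 4, 0, 0, 0, 0, 0, 1, 1, 1, 0, 0, 0, -9, -9, -9, -9, -9]
400 [1, 6, 6, 0, 0, 5, 5, 3, 6, 6, 6, 2, 5, 17, 1, 0, 0, -9, -9, -9, -9, -9]
450 [2, 6, 6, 0, 0, 4, 4, 0, 6, 6, 29, 32, 33, 33, 32, 23, -9, -9, -9, -9, -9, -9]
500 [2, 2, 7, 7, 2, 98, 0, 0, 0, 24, 34, 34, 34, 34, 34, 29, -9, -9, -9, -9, -9, -9]
550 [2, 2, 7, 7, 2, 2, 2, 6, 2, 23, 34, 35, 34, 34, 33, 29, -9, -9, -9, -9, -9, -9]
600 [2, 3, 7, 7, 2, 2, 2, 6, 2, 21, 33, 34, 34, 33, 32, 30, 5, -9, -9, -9, -9, -9]
650 [8, 3, 2, 0, 0, 0, 0, 0, 0, 8, 31, 33, 33, 32, 31, 29, 5, 1, -9, -9, -9, -9]
700 [13, 3, 14, 14, 0, 5, 0, 0, 5, 8, 29, 31, 32, 31, 30, -9, 2, 1, -9, -9, -9, -9]
750 [23, 13, 9, 14, 2, 10, 2, 6, 6, 3, 27, 30, 30, 30, 29, -9, 1, 1, -9, -9, -9, -9]
800 [23, 4, 2, 12, 12, 0, 0, 2, 6, 0, 9, 28, 28, -9, -9, -9, 1, 0, -9, -9, -9, -9]
850 [23, 0, 0, 19, 20, 0, 2, 2, 2, 
[... 804 characters left out ...]

scene 20 walls [34.1 35.4 37.7] [-39.8 -38.7 -36.3]
scene 60 walls [33.6 35.1 37.3] [-40.  -38.8 -37. ]
lip [-38.8  35.4] [106.7 132.3] 75.02946229822427
floor z 3.052360023221734
clip [[ -15.7 -124.6   40.8]
 [  13.5 -111.9   69. ]]
top bottle [707.2 212.9] [766.3 271. ] 145.18191508918966 cap [736.8 242.7 139.9]
top -100 walls [35.4 37.  38.3] [-38.7 -37.1 -35.5]
top -60 walls [35.4 37.1 38.7] [-38.4 -36.9 -35.3]
top -20 walls [35.4 37.1 38.7] [-38.5 -36.8 -35.1]
top 20 walls [35.4 37.  38.8] [-38.4 -36.8 -35.3]
top 60 walls [35.6 37.1 38.9] [-38.2 -36.7 -35.2]
lip [-36.9  37.4] [107.  131.8] 76.41653126016435
floor z 4.379363949871706
clip [[ -14.8 -122.5   54.3]
 [  14.  -109.7   71.3]]
```

```bash
python3 - <<'E'
from h import *
np.set_printoptions(precision=1,suppress=True,linewidth=200)
c=np.load('top0.npz')['c'].reshape(-1,3)*1000
s=np.load('scene0.npz')['c'].reshape(-1,3)*1000
C=np.concatenate([c,s]); C=C[np.isfinite(C).all(1)]
th=np.radians(-15.2); ex=np.array([np.cos(th),np.sin(th)]); ey=np.array([-ex[1],ex[0]])
d=C[:,:2]-[445.2,-59.5]; X=d@ex; Y=d@ey; Z=C[:,2]
for z0 in (60,85,120,200):
    print('z>',z0,'max Y of mound in box frame, per X bin', [(x,int(np.percentile(Y[m],99)) if (m:=(abs(X-x)<10)&(Z>z0)&(Z<450)&(Y>-150)&(Y<100)&~((abs(X)<42)&(abs(Y)<60)&(Z<75))).sum()>3 else None) for x in range(-120,140,20)])
# refined tip box rect on high part (robust)
m=(abs(X)<45)&(abs(Y)<65)&(Z>55)&(Z<72)
print(np.percentile(X[m],[.5,2,98,99.5]),np.percentile(Y[m],[.5,2,98,99.5]))
E
```

```text
z> 60 max Y of mound in box frame, per X bin [(-120, None), (-100, None), (-80, None), (-60, None), (-40, None), (-20, None), (0, None), (20, None), (40, -56), (60, -40), (80, -10), (100, 0), (120, 10)]
z> 85 max Y of mound in box frame, per X bin [(-120, None), (-100, None), (-80, None), (-60, None), (-40, None), (-20, None), (0, None), (20, None), (40, -58), (60, -40), (80, -12), (100, 0), (120, 7)]
z> 120 max Y of mound in box frame, per X bin [(-120, None), (-100, None), (-80, None), (-60, None), (-40, None), (-20, None), (0, None), (20, None), (40, -61), (60, -40), (80, -15), (100, -2), (120, 5)]
z> 200 max Y of mound in box frame, per X bin [(-120, None), (-100, None), (-80, None), (-60, None), (-40, None), (-20, None), (0, None), (20, None), (40, None), (60, -39), (80, -23), (100, -9), (120, -4)]
[-31.1 -30.2  33.9  35. ] [-55.3 -54.3  53.4  55. ]
```

Emit:
move_arm(increments="0 0 22.5 0 0 3.75 0;0 0 22.5 0 0 3.75 0;0 0 22.5 0 0 3.75 0;0 0 22.5 0 0 3.75 0;0 0 22.5 0 0 3.75 0;0 0 22.5 0 0 3.75 0;0 0 22.5 0 0 3.75 0;0 0 22.5 0 0 3.75 0", grip_force=30)

```text
time: 1.77
position: [0.1637, -0.6289, 0.4038]
tool_rot: [2.904, 1.197, -0.0]
ft_force: [0.5, -0.7, -0.4]
grip_width: 0.998
grip_force: 0.0
```

Emit:
move_arm(increments="27 37.5 0 0 0 3.75 0;27 37.5 0 0 0 3.75 0;27 37.5 0 0 0 3.75 0;27 37.5 0 0 0 3.75 0;27 37.5 0 0 0 3.75 0;27 37.5 0 0 0 3.75 0;27 37.5 0 0 0 3.75 0;27 37.5 0 0 0 3.75 0")

```text
time: 2.43
position: [0.3594, -0.3566, 0.4029]
tool_rot: [2.495, 1.907, -0.001]
ft_force: [1.1, -1.0, 0.3]
grip_width: 1.002
grip_force: 0.0
```

Emit:
move_arm(increments="9.6 38.2 0 -1.45 0.39 0 0;9.6 38.2 0 -1.45 0.39 0 0;9.6 38.2 0 -1.45 0.39 0 0;9.6 38.2 0 -1.45 0.39 0 0;9.6 38.2 0 -1.45 0.39 0 0;9.6 38.2 0 -1.45 0.39 0 0;9.6 38.2 0 -1.45 0.39 0 0;9.6 38.2 0 -1.45 0.39 0 0")

```text
time: 3.1
position: [0.4353, -0.0507, 0.4032]
tool_rot: [2.387, 1.817, -0.251]
ft_force: [1.2, -0.1, -0.2]
grip_width: 0.998
grip_force: 0.0
```

Emit:
move_arm(increments="0 0 0 0 0 0 0;0 0 -37 0 0 0 0;0 0 -37 0 0 0 0;0 0 -37 0 0 0 0;0 0 -37 0 0 0 0;0 0 -37 0 0 0 0;0 0 -37 0 0 0 0;0 0 0 0 0 0 0")

```text
time: 3.77
position: [0.4304, -0.053, 0.1746]
tool_rot: [2.394, 1.826, -0.262]
ft_force: [-0.8, -0.8, -0.2]
grip_width: 1.001
grip_force: 0.0
```

```bash
cat >> h.py <<'E'
def pose():
    s=ctrl.get_state(); M=R.from_rotvec(s['tool_rot']).as_matrix(); p=s['position']*1000
    yy=M[:,1]*(1 if M[0,1]>0 else -1)
    print('t',round(s['time'],2),'TCP',p.round(1),'grasp',(p-18.7*M[:,2]).round(1),'close yaw',np.degrees(np.arctan2(yy[1],yy[0])).round(2),'close elev',np.degrees(np.arcsin(yy[2])).round(2),'toolz',M[:,2].round(3),'F',s['ft_force'].round(1),'T',s['torque'].round(2),'gw',round(s['grip_width'],3),'gf',round(s['grip_force'],1))
    return p,M
E
python3 - <<'E'
from h import *
pose()
p=ctrl.get_image('scene'); save(p,'s1.png')
E
```

```text
t 3.77 TCP [430.4 -53.  174.6] grasp [431.6 -49.3 192.9] close yaw -15.39 close elev -0.57 toolz [-0.065 -0.199 -0.978] F [-0.8 -0.8 -0.2] T [ 0.17 -0.01 -0.02] gw 1.001 gf 0.0
```

View pics/s1.png

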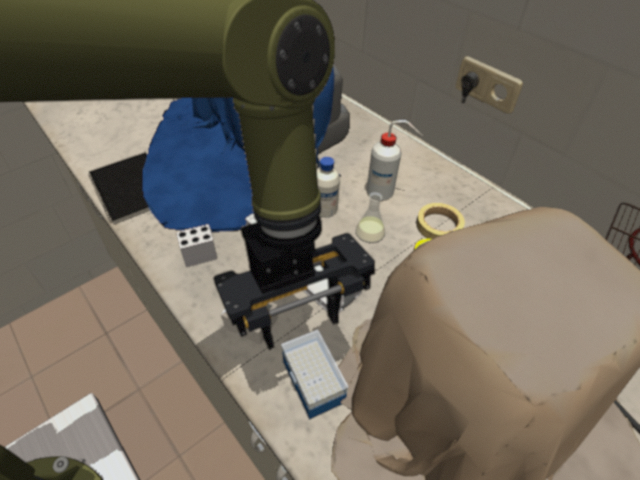

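Emit:
move_arm(increments="3 12 0 0 0 0 0;3 12 0 0 0 0 0;3 10 0 0 0 0 0;6 0 0 0 0 0 0;6 -2 -10 0 0 0 0;5 -2 -30 0 0 0 0;0 0 -30 0 0 0 0;0 0 -30 0 0 0 0")

```text
time: 4.48
position: [0.4641, -0.0243, 0.0817]
tool_rot: [2.389, 1.815, -0.246]
ft_force: [0.8, -0.2, 0.2]
grip_width: 0.996
grip_force: 0.0
```

```bash
python3 -c "
from h import *
pose()"
```

```text
t 4.48 TCP [464.1 -24.3  81.7] grasp [465.  -20.5 100. ] close yaw -15.5 close elev 0.33 toolz [-0.05  -0.202 -0.978] F [ 0.8 -0.2  0.2] T [ 0.21 -0.13  0.06] gw 0.996 gf 0.0
```

Emit:
move_arm(increments="0 0 0 0 0 0 0;-3.5 0.5 0 0 0 0 0;-3.5 0.5 0 0 0 0 0;0 0 -15 0 0 0 0;0 0 -15 0 0 0 0;0 0 -10 0 0 0 0;0 0 0 0 0 0 0;0 0 0 0 0 0 0")

```text
time: 5.15
position: [0.455, -0.022, 0.0417]
tool_rot: [2.388, 1.819, -0.249]
ft_force: [-0.1, 0.7, -0.1]
grip_width: 0.998
grip_force: 0.0
```

```bash
python3 -c "
from h import *
pose()"
```

```text
t 5.15 TCP [455.  -22.   41.7] grasp [456.  -18.3  60. ] close yaw -15.39 close elev 0.15 toolz [-0.053 -0.201 -0.978] F [-0.1  0.7 -0.1] T [ 0.21 -0.21  0.01] gw 0.998 gf 0.0
```

Emit:
move_arm(increments="0.7 0 -6 0 0 0 0;0.7 0 -6 0 0 0 0;0 0 0 0 0 0 0;0 0 0 0 0 0 120;0 0 0 0 0 0 120;0 0 0 0 0 0 120;0 0 0 0 0 0 120;0 0 0 0 0 0 120", grip_force=25)

```text
time: 5.82
position: [0.456, -0.0219, 0.0288]
tool_rot: [2.389, 1.82, -0.249]
ft_force: [0.6, 0.3, 0.1]
grip_width: 0.762
grip_force: 24.9
```

```bash
python3 -c "
from h import *
pose()"
```

```text
t 5.82 TCP [456.  -21.9  28.8] grasp [457.  -18.1  47. ] close yaw -15.38 close elev 0.11 toolz [-0.053 -0.201 -0.978] F [0.6 0.3 0.1] T [ 0.24 -0.18  0.03] gw 0.762 gf 24.9
```

Emit:
move_arm(increments="0 2 15 0 0 0 120;4 14 25 0 0 0 120;6 22 30 0 0 0 120;6 22 30 0 0 0 120;14 17 0 0 0 2.5 120;14 17 0 0 0 2.5 120;14 17 0 0 0 2.5 120;14 17 0 0 0 2.5 120")

```text
time: 6.48
position: [0.5282, 0.1067, 0.1285]
tool_rot: [2.21, 2.014, -0.232]
ft_force: [-0.3, -0.0, -1.7]
grip_width: 0.763
grip_force: 24.9
```

Emit:
move_arm(increments="14.5 17 0 0 0 2.4 120;14.5 17 0 0 0 2.4 120;14.5 17 0 0 0 2.4 120;14.5 17 0 0 0 2.4 120;0 0 0 0 0 0 120;0 0 0 0 0 0 120;0 0 0 0 0 0 120;0 0 0 0 0 0 120")

```text
time: 7.15
position: [0.5854, 0.1728, 0.1283]
tool_rot: [2.029, 2.181, -0.214]
ft_force: [-0.1, 0.4, -1.0]
grip_width: 0.759
grip_force: 24.9
```

```bash
python3 -c "
from h import *
pose()
for n in ['scene','top']:
    p=ctrl.get_image(n); save(p,n+'2.png'); np.savez(n+'2.npz',c=cloud(p))
"
```

```text
t 7.15 TCP [585.4 172.8 128.3] grasp [585.1 176.7 146.6] close yaw 4.13 close elev 0.03 toolz [ 0.016 -0.209 -0.978] F [-0.1  0.4 -1. ] T [ 0.39 -0.07 -0.  ] gw 0.759 gf 24.9
```

View pics/scene2.png

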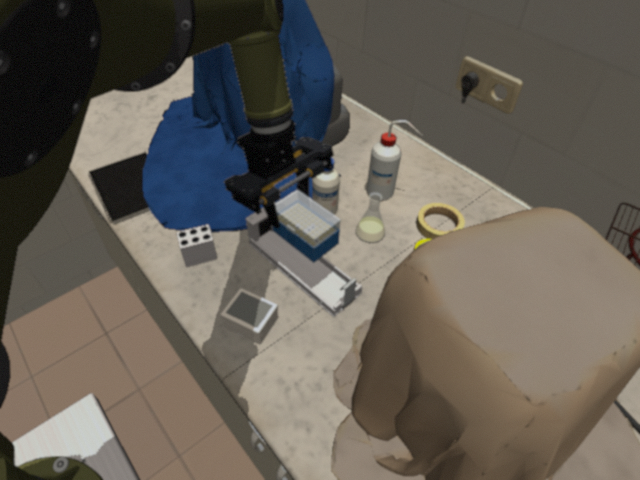

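```bash
cat >> h.py <<'E'
TH=np.radians(4.25); EX=np.array([np.cos(TH),np.sin(TH)]); EY=np.array([-EX[1],EX[0]]); O=np.array([588.6,139.6])
def tray(P): P=np.atleast_2d(P); d=P[:,:2]-O; return np.c_[d@EX,d@EY,P[:,2]]
E
python3 -c "
from h import *
np.set_printoptions(precision=1,suppress=True)
p,M=pose(); print('grasp in tray',tray(p-18.7*M[:,2]))
for n in ['scene','top']:
    q=tray(np.load(n+'2.npz')['c'].reshape(-1,3)*1000)
    m=(q[:,2]>145)&(q[:,2]<180)&(q[:,1]>-70)&(q[:,1]<15)&(abs(q[:,0])<60)
    w=q[m]
    print(n,m.sum(),'z',np.percentile(w[:,2],[5,50,95]),'y',np.percentile(w[:,1],[.5,99.5]))
    for lo in (-55,-40,-25,-10):
        v=w[(w[:,1]>lo)&(w[:,1]<lo+15)]
        if len(v)>10: print(lo,'x',np.percentile(v[:,0],[1,3,97,99]),'z',np.median(v[:,2]))
"

```

```text
t 7.25 TCP [585.6 172.8 128.6] grasp [585.3 176.7 146.9] close yaw 4.12 close elev 0.07 toolz [ 0.  -0.2 -1. ] F [ 0.6  0.4 -2.4] T [ 0.4 -0.1 -0. ] gw 0.761 gf 24.9
grasp in tray [[ -0.6  37.3 146.9]]
scene 1559 z [148.5 162.5 164.3] y [-61.9  14.3]
-55 x [-33.8 -33.6  30.4  32.1] z 162.82832379665547
-40 x [-34.3 -33.8  28.7  30.8] z 162.70419104233503
-25 x [-38.4 -37.1  29.7  31.6] z 162.69049900185422
-10 x [-38.6 -37.9  29.1  30.1] z 162.65310656179543
top 2477 z [161.7 164.4 166.7] y [-59.9  14.6]
-55 x [-32.1 -30.9  31.1  32.5] z 164.38804712009224
-40 x [-32.3 -31.   31.3  32.6] z 164.3839770679342
-25 x [-35.4 -32.7  30.8  32.2] z 164.3273602661098
-10 x [-36.3 -34.8  30.9  32.1] z 164.41666865263556
```

Emit:
move_arm(increments="0.6 0 -15 0 0 0 120;0 0 -20 0 0 0 120;0 0 -20 0 0 0 120;0 0 -15 0 0 0 120;0 0 -4 0 0 0 120;0 0 -4 0 0 0 120;0 0 -4 0 0 0 120;0 0 0 0 0 0 120")

```text
time: 7.92
position: [0.5866, 0.1743, 0.0464]
tool_rot: [2.028, 2.183, -0.211]
ft_force: [0.1, -0.2, -0.9]
grip_width: 0.756
grip_force: 24.9
```

Emit:
move_arm(increments="0 0 -3 0 0 0 120;0 0 -3 0 0 0 120;0 0 -2.5 0 0 0 120;0 0 -2.5 0 0 0 120;0 0 -1.5 0 0 0 120;0 0 -0.5 0 0 0 120;0 0 0 0 0 0 120;0 0 0 0 0 0 120")

```text
time: 8.58
position: [0.5864, 0.1741, 0.0336]
tool_rot: [2.028, 2.183, -0.212]
ft_force: [0.2, -0.9, -2.2]
grip_width: 0.755
grip_force: 24.9
```

```bash
python3 -c "
from h import *
p,M=pose(); print('grasp in tray',tray(p-18.7*M[:,2]))
"

```

```text
t 8.58 TCP [586.4 174.1  33.6] grasp [586.1 178.   51.9] close yaw 4.21 close elev 0.08 toolz [ 0.017 -0.207 -0.978] F [ 0.2 -0.9 -2.2] T [ 0.39 -0.03 -0.  ] gw 0.755 gf 24.9
grasp in tray [[ 0.36277806 38.46573655 51.92051392]]
```

Emit:
move_arm(increments="0 0 -0.8 0 0 0 120;0 0 0 0 0 0 120;0 0 0 0 0 0 60;0 0 0 0 0 0 0;0 0 0 0 0 0 0;0 0 0 0 0 0 0;0 0 0 0 0 0 0;0 0 0 0 0 0 0")

```text
time: 9.25
position: [0.5865, 0.1741, 0.0329]
tool_rot: [2.028, 2.183, -0.212]
ft_force: [-0.0, -0.6, -0.4]
grip_width: 0.981
grip_force: 0.0
```

Emit:
move_arm(increments="0.5 -7.8 0 2.4 0.18 0 0;0.6 -7.8 0 2.4 0.18 0 0;0.6 -7.8 0 2.4 0.18 0 0;0.6 -7.8 0 2.4 0.18 0 0;0.6 -7.8 0 2.4 0.18 0 0;0 0 0 0 0 0 0;0 0 0 0 0 0 0;0 0 0 0 0 0 0")

```text
time: 9.92
position: [0.5891, 0.1361, 0.033]
tool_rot: [2.137, 2.302, 0.002]
ft_force: [-1.1, 0.1, -0.7]
grip_width: 1.0
grip_force: 0.0
```

```bash
python3 -c "
from h import *
np.set_printoptions(precision=1,suppress=True)
p,M=pose(); print('grasp in tray',tray(p-18.7*M[:,2]))
for n in ['top','scene']:
    im=ctrl.get_image(n); q=tray(cloud(im).reshape(-1,3)*1000)
    w=q[(q[:,2]>60)&(q[:,2]<75)&(abs(q[:,0])<45)&(abs(q[:,1])<80)]
    print(len(w),np.median(w[:,2]),np.percentile(w,[1,99],axis=0))
"

```

```text
t 9.92 TCP [589.1 136.1  33. ] grasp [589.  136.1  51.7] close yaw 4.24 close elev 0.07 toolz [ 0.  0. -1.] F [-1.1  0.1 -0.7] T [ 0.  -0.1 -0.1] gw 1.0 gf 0.0
grasp in tray [[ 0.2 -3.5 51.7]]
  return _methods._mean(a, axis=axis, dtype=dtype,
  ret = ret.dtype.type(ret / rcount)
Traceback (most recent call last):
IndexError: index -1 is out of bounds for axis 0 with size 0
```

Emit:
move_arm(increments="0 0 0 0 0 0 120;0 0 0 0 0 0 120;0 0 0 0 0 0 120;0 0 0 0 0 0 120;0 0 0 0 0 0 120;-0.6 8 0 0 0 0 120;-0.7 10 0 0 0 0 120;-0.7 10 0 0 0 0 120", grip_force=25)

```text
time: 10.63
position: [0.5873, 0.1639, 0.0328]
tool_rot: [2.139, 2.3, 0.002]
ft_force: [0.3, -2.3, 0.8]
grip_width: 0.76
grip_force: 25.0
```

Emit:
move_arm(increments="-0.5 7 0 0 0 0 120;-0.5 7 0 0 0 0 120;-0.4 5 0 0 0 0 120;-0.2 2 0 0 0 0 120;-0.2 2 0 0 0 0 120;0 0 0 0 0 0 120;0 0 0 0 0 0 120;0 0 0 0 0 0 120")

```text
time: 11.3
position: [0.5854, 0.1865, 0.0328]
tool_rot: [-2.139, -2.301, -0.003]
ft_force: [0.2, 1.4, 0.1]
grip_width: 0.757
grip_force: 25.0
```

```bash
python3 -c "
from h import *
np.set_printoptions(precision=1,suppress=True)
p,M=pose(); print('grasp in tray',tray(p-18.7*M[:,2]))
"

```

```text
t 11.3 TCP [585.4 186.5  32.8] grasp [585.4 186.5  51.5] close yaw 4.19 close elev 0.06 toolz [ 0.  0. -1.] F [0.2 1.4 0.1] T [ 0.2 -0.1  0. ] gw 0.757 gf 25.0
grasp in tray [[ 0.3 47.  51.5]]
```

Emit:
move_arm(increments="-0.2 2 0 0 0 0 120;-0.1 2 0 0 0 0 120;-0.2 2 0 0 0 0 120;-0.1 2 0 0 0 0 120;-0.2 2 0 0 0 0 120;-0.1 1.5 0 0 0 0 120;-0.1 1 0 0 0 0 120;-0.1 1 0 0 0 0 120")

```text
time: 11.97
position: [0.5844, 0.1996, 0.0328]
tool_rot: [2.138, 2.301, 0.001]
ft_force: [0.4, -1.5, 3.2]
grip_width: 0.76
grip_force: 25.0
```

Emit:
move_arm(increments="0 0 0 0 0 0 120;-0.1 1 0 0 0 0 120;0 0.5 0 0 0 0 120;0 0 0 0 0 0 120;0 0 0 0 0 0 120;0 0 0 0 0 0 120;0 0 0 0 0 0 120;0 0 0 0 0 0 120")

```text
time: 12.63
position: [0.5843, 0.2011, 0.0328]
tool_rot: [2.138, 2.301, 0.002]
ft_force: [0.2, -1.6, 2.0]
grip_width: 0.761
grip_force: 25.0
```

```bash
python3 -c "
from h import *
np.set_printoptions(precision=1,suppress=True)
p,M=pose(); print('grasp in tray',tray(p-18.7*M[:,2]))
"

```

```text
t 12.63 TCP [584.3 201.1  32.8] grasp [584.3 201.1  51.5] close yaw 4.19 close elev 0.07 toolz [ 0.  0. -1.] F [ 0.2 -1.6  2. ] T [-0.3 -0.1 -0. ] gw 0.761 gf 25.0
grasp in tray [[ 0.3 61.7 51.5]]
```

Emit:
move_arm(increments="-0.1 1 0 0 0 0 120;-0.1 1 0 0 0 0 120;-0.1 1 0 0 0 0 120;0 0 0 0 0 0 120;0 0 0 0 0 0 120;0 0 0 0 0 0 120;0 0 0 0 0 0 120;0 0 0 0 0 0 120")

```text
time: 13.3
position: [0.5843, 0.2017, 0.0328]
tool_rot: [2.138, 2.298, -0.003]
ft_force: [-1.3, -6.7, 6.1]
grip_width: 0.759
grip_force: 25.0
```

Emit:
move_arm(increments="-0.1 1 0 0 0 0 120;-0.1 1 0 0 0 0 120;0 0 0 0 0 0 120;0 0 0 0 0 0 120;0 0 0 0 0 0 120;0 0 0 0 0 0 120;0 0 0 0 0 0 120;0 0 0 0 0 0 120")

```text
time: 13.97
position: [0.5842, 0.2023, 0.0328]
tool_rot: [2.139, 2.296, -0.006]
ft_force: [-2.4, -8.4, 7.6]
grip_width: 0.762
grip_force: 25.0
```

```bash
python3 -c "
from h import *
np.set_printoptions(precision=1,suppress=True)
p,M=pose(); print('grasp in tray',tray(p-18.7*M[:,2]))
"

```

```text
t 13.97 TCP [584.2 202.3  32.8] grasp [584.2 202.4  51.5] close yaw 4.07 close elev -0.01 toolz [ 0. -0. -1.] F [-2.4 -8.4  7.6] T [-1.9  0.1 -0. ] gw 0.762 gf 25.0
grasp in tray [[ 0.3 63.  51.5]]
```

Emit:
move_arm(increments="-0.1 1 0 0 0 0 120;-0.1 1 0 0 0 0 120;-0.1 1 0 0 0 0 120;-0.1 1 0 0 0 0 120;0 0 0 0 0 0 120;0 0 0 0 0 0 120;0 0 0 0 0 0 120;0 0 0 0 0 0 120")

```text
time: 14.63
position: [0.5839, 0.2059, 0.0328]
tool_rot: [2.139, 2.295, -0.007]
ft_force: [-1.6, -8.7, 6.9]
grip_width: 0.76
grip_force: 25.0
```

```bash
python3 -c "
from h import *
np.set_printoptions(precision=1,suppress=True)
p,M=pose(); print('grasp in tray',tray(p-18.7*M[:,2]))
im=ctrl.get_image('top'); save(im,'top3.png'); q=tray(cloud(im).reshape(-1,3)*1000)
w=q[(q[:,2]>55)&(q[:,2]<76)&(abs(q[:,0])<33)&(q[:,1]>-20)&(q[:,1]<100)]
print(len(w)); print(np.percentile(w,[1,50,99],axis=0) if len(w) else '')
"

```

```text
t 14.63 TCP [583.9 205.9  32.8] grasp [583.9 206.   51.5] close yaw 4.05 close elev -0.01 toolz [ 0. -0. -1.] F [-1.6 -8.7  6.9] T [-2.   0.2 -0. ] gw 0.76 gf 25.0
grasp in tray [[ 0.2 66.6 51.5]]
116
[[ 9.6 11.5 62.4]
 [24.9 17.9 68.5]
 [32.6 30.6 72.3]]
```

Emit:
move_arm(increments="-0.1 1 0 0 0 0 120;-0.1 1 0 0 0 0 120;-0.1 1 0 0 0 0 120;0 0 0 0 0 0 120;0 0 0 0 0 0 120;0 0 0 0 0 0 120;0 0 0 0 0 0 120;0 0 0 0 0 0 120")

```text
time: 15.35
position: [0.5837, 0.2061, 0.0327]
tool_rot: [2.138, 2.292, -0.013]
ft_force: [-3.3, -14.0, 9.7]
grip_width: 0.755
grip_force: 25.0
```

Emit:
move_arm(increments="-0.1 1 0 0 0 0 120;-0.1 1 0 0 0 0 120;-0.1 1 0 0 0 0 120;0 0 0 0 0 0 120;0 0 0 0 0 0 120;0 0 0 0 0 0 120;0 0 0 0 0 0 120;0 0 0 0 0 0 120")

```text
time: 16.02
position: [0.5835, 0.2064, 0.0326]
tool_rot: [2.138, 2.289, -0.019]
ft_force: [-4.3, -18.8, 13.0]
grip_width: 0.76
grip_force: 25.0
```

Emit:
move_arm(increments="0.2 -3 0 0 0 0 120;0.2 -3 0 0 0 0 120;0 0 0 0 0 0 60;0 0 0 0 0 0 0;0 0 0 0 0 0 0;0 0 0 0 0 0 0;0 0 15 0 0 0 0;0 0 25 0 0 0 0")

```text
time: 16.68
position: [0.5811, 0.2099, 0.0713]
tool_rot: [-2.135, -2.3, 0.005]
ft_force: [0.1, 0.4, 1.0]
grip_width: 0.986
grip_force: 0.0
```

Emit:
move_arm(increments="0 0 30 0 0 0 0;1 -14 0 0 0 0 120;2 -28 0 0 0 0 255;2 -28 0 0 0 0 255;1 -16 0 0 0 0 255;0 0 0 0 0 0 255;0 0 0 0 0 0 255;0 0 0 0 0 0 255")

```text
time: 17.35
position: [0.5891, 0.1258, 0.1036]
tool_rot: [2.137, 2.303, 0.004]
ft_force: [0.6, 0.8, 0.7]
grip_width: 0.559
grip_force: 0.0
```

```bash
python3 -c "
from h import *
np.set_printoptions(precision=1,suppress=True)
p,M=pose(); print('tcp in tray',tray(p))
for n in ['scene','top']:
    im=ctrl.get_image(n); save(im,n+'4.png'); q=tray(cloud(im).reshape(-1,3)*1000)
    w=q[(q[:,2]>60)&(q[:,2]<73.5)&(abs(q[:,0])<36)&(q[:,1]>-20)&(q[:,1]<104)]
    for lo in range(-35,35,14):
        v=w[(w[:,0]>lo)&(w[:,0]<lo+14)]
        if len(v)>20: print(n,lo,len(v),'y',np.percentile(v[:,1],[1,3,99]),'z',np.median(v[:,2]))
    for a,b in ((20,40),(50,70),(85,100)):
        v=w[(w[:,1]>a)&(w[:,1]<b)]
        if len(v)>20: print(n,a,'x',np.percentile(v[:,0],[2,98]),'z',np.median(v[:,2]))
"

```

```text
t 17.35 TCP [589.1 125.8 103.6] grasp [589.  125.8 122.3] close yaw 4.28 close elev 0.11 toolz [ 0.  0. -1.] F [0.6 0.8 0.7] T [-0.  -0.1  0. ] gw 0.559 gf 0.0
tcp in tray [[ -0.5 -13.8 103.6]]
scene -35 191 y [ 10.1  10.6 103.3] z 66.53483209133748
scene -21 40 y [ 9.4  9.6 33. ] z 66.58246949374075
scene 7 36 y [10.2 10.3 22.2] z 67.0801497771425
scene 21 38 y [ 9.9 10.3 24.3] z 67.09380021361427
scene 20 x [-34.4  29.4] z 66.71895269593543
scene 50 x [-34.7 -28.4] z 66.69425087398673
scene 85 x [-34.5 -29.7] z 66.54860830606735
top -35 242 y [ 52.4  54.4 103.3] z 68.79641638956048
top -21 233 y [ 60.1  62.4 103.7] z 68.89236854198887
top -7 182 y [ 69.3  71.4 103.5] z 68.87373768000089
top 7 140 y [ 77.   78.6 103.7] z 69.08793669117452
top 21 84 y [ 83.8  84.8 103.4] z 68.7555623170642
top 50 x [-32.9  -4.9] z 68.91995863264788
top 85 x [-32.1  31. ] z 68.87787724341499
```

View pics/scene4.png

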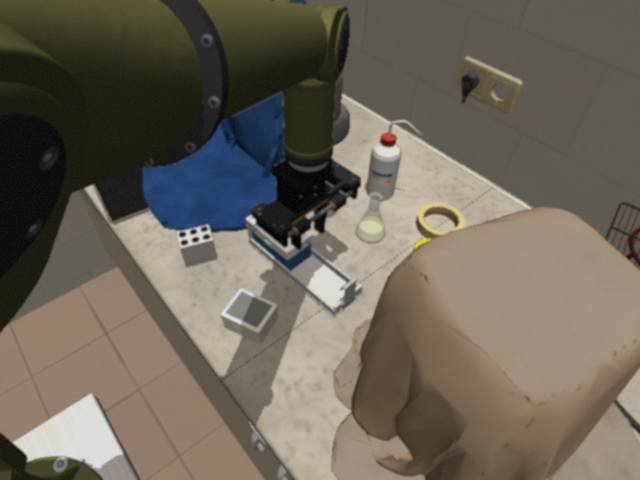

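Emit:
move_arm(increments="-18.3 22.2 0 0 0 -2.9 0;-18.3 22.2 0 0 0 -2.9 0;-18.3 22.2 0 0 0 -2.9 0;-18.3 22.2 0 0 0 -2.9 0;-18.3 22.2 0 0 0 -2.9 0;-18.3 22.2 0 0 0 -2.9 0;-18.3 22.2 0 0 0 -2.9 0;-18.3 22.2 0 0 0 -2.9 0")

```text
time: 18.12
position: [0.4409, 0.3041, 0.1031]
tool_rot: [2.557, 1.824, 0.002]
ft_force: [0.7, 0.5, -0.0]
grip_width: 0.963
grip_force: 0.0
```

Emit:
move_arm(increments="0 0 0 0 0 0 0;0 0 0 0 0 0 0;0 0 0 0 0 0 0;0 0 0 0 0 0 0;0 0 0 0 0 0 0;0 0 -5 0 0 0 0;0 0 -10 0 0 0 0;0 0 -10 0 0 0 0")

```text
time: 18.78
position: [0.4432, 0.3011, 0.0769]
tool_rot: [2.558, 1.822, 0.002]
ft_force: [0.0, -0.5, -0.4]
grip_width: 1.0
grip_force: 0.0
```

```bash
python3 -c "
from h import *
pose()
"

```

```text
t 18.78 TCP [443.2 301.1  76.9] grasp [443.2 301.1  95.6] close yaw -19.07 close elev 0.07 toolz [ 0.001 -0.    -1.   ] F [ 0.  -0.5 -0.4] T [-0.04 -0.08  0.03] gw 1.0 gf 0.0
```

Emit:
move_arm(increments="-0.8 2.5 0 0 0 0 0;0 0 -15 0 0 0 0;0 0 -15 0 0 0 0;0 0 -12 0 0 0 0;0 0 -7 0 0 0 0;0 0 0 0 0 0 0;0 0 0 0 0 0 120;0 0 0 0 0 0 120", grip_force=40)

```text
time: 19.45
position: [0.4422, 0.3046, 0.0291]
tool_rot: [2.557, 1.824, 0.003]
ft_force: [-1.0, 0.7, 0.2]
grip_width: 0.916
grip_force: 0.0
```

Emit:
move_arm(increments="0 0 0 0 0 0 120;0 0 0 0 0 0 120;0 0 0 0 0 0 120;0 0 0 0 0 0 120;0 0 0 0 0 0 120;0 0 0 0 0 0 120;0 0 5 0 0 0 120;0 0 15 0 0 0 120")

```text
time: 20.12
position: [0.4398, 0.3024, 0.0469]
tool_rot: [-2.557, -1.824, 0.008]
ft_force: [-0.5, -0.1, -3.0]
grip_width: 0.751
grip_force: 40.0
```

```bash
python3 -c "
from h import *
pose()
"

```

```text
t 20.12 TCP [439.8 302.4  46.9] grasp [439.8 302.5  65.6] close yaw -18.99 close elev -0.17 toolz [-0.004 -0.003 -1.   ] F [-0.5 -0.1 -3. ] T [-0.12 -0.04  0.06] gw 0.751 gf 40.0
```

Emit:
move_arm(increments="0 0 25 0 0 0 120;0 0 30 0 0 0 120;8 -10 23 0 0 1.2 120;19 -22 0 0 0 2.9 120;19 -23 0 0 0 2.9 120;19 -22 0 0 0 2.9 120;19 -23 0 0 0 2.9 120;19 -22 0 0 0 2.9 120")

```text
time: 20.78
position: [0.5452, 0.1805, 0.1273]
tool_rot: [2.281, 2.159, 0.0]
ft_force: [-1.1, 1.1, -4.4]
grip_width: 0.752
grip_force: 40.0
```

Emit:
move_arm(increments="19 -23 0 0 0 2.9 120;19 -23 0 0 0 2.9 120;9 -12 0 0 0 1.6 120;0 0 0 0 0 0 120;0 0 0 0 0 0 120;0 0 0 0 0 0 120;0 0 0 0 0 0 120;0 0 0 0 0 0 120")

```text
time: 21.45
position: [0.5912, 0.1255, 0.1271]
tool_rot: [2.138, 2.301, 0.001]
ft_force: [-0.5, -0.2, -4.3]
grip_width: 0.757
grip_force: 40.0
```

```bash
python3 -c "
from h import *
np.set_printoptions(precision=1,suppress=True)
p,M=pose(); print('grasp in tray',tray(p-18.7*M[:,2]))
im=ctrl.get_image('scene'); save(im,'scene5.png'); q=tray(cloud(im).reshape(-1,3)*1000)
w=q[(abs(q[:,0])<45)&(q[:,1]>-60)&(q[:,1]<15)&(q[:,2]>75)&(q[:,2]<165)]
f=w[(w[:,1]<-20)&(w[:,1]>-50)&(w[:,2]<150)]
print('block pts',len(f),np.percentile(f,[1,5,50,95,99],axis=0))
"

```

```text
t 21.45 TCP [591.2 125.5 127.1] grasp [591.1 125.5 145.8] close yaw 4.22 close elev 0.06 toolz [ 0.  0. -1.] F [-0.5 -0.2 -4.3] T [ 0.  -0.1  0. ] gw 0.757 gf 40.0
grasp in tray [[  1.5 -14.2 145.8]]
block pts 647 [[-40.9 -38.9  98.7]
 [-35.6 -38.4 101.5]
 [-11.6 -37.1 126.2]
 [ 28.1 -23.4 147.6]
 [ 31.9 -21.2 149.5]]
```

View pics/scene5.png

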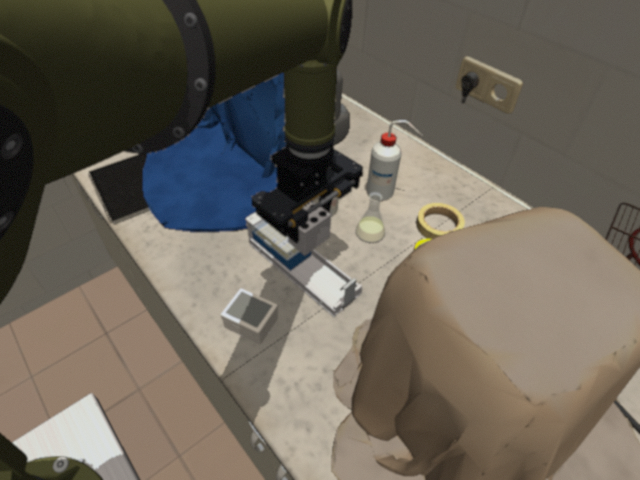

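Emit:
move_arm(increments="-1.1 -4.1 0 0 0 0 120;0 0 -15 0 0 0 120;0 0 -20 0 0 0 120;0 0 -20 0 0 0 120;0 0 -15 0 0 0 120;0 0 -5 0 0 0 120;0 0 -4 0 0 0 120;0 0 0 0 0 0 120")

```text
time: 22.17
position: [0.5905, 0.1202, 0.0471]
tool_rot: [-2.14, -2.299, -0.0]
ft_force: [-0.2, 0.1, -4.0]
grip_width: 0.756
grip_force: 40.0
```

Emit:
move_arm(increments="0 0 -3 0 0 0 120;0 0 -3 0 0 0 120;0 0 -2.5 0 0 0 120;0 0 -2.5 0 0 0 120;0 0 -2 0 0 0 120;0 0 -1 0 0 0 120;0 0 0 0 0 0 120;0 0 0 0 0 0 120")

```text
time: 22.83
position: [0.5909, 0.1201, 0.0338]
tool_rot: [2.14, 2.299, 0.002]
ft_force: [1.3, 0.1, -3.2]
grip_width: 0.754
grip_force: 40.0
```

```bash
python3 -c "
from h import *
np.set_printoptions(precision=1,suppress=True)
p,M=pose(); print('grasp in tray',tray(p-18.7*M[:,2]))
"

```

```text
t 22.83 TCP [590.9 120.1  33.8] grasp [590.9 120.1  52.5] close yaw 4.09 close elev 0.06 toolz [ 0.  0. -1.] F [ 1.3  0.1 -3.2] T [ 0.  -0.1 -0. ] gw 0.754 gf 40.0
grasp in tray [[  0.9 -19.6  52.5]]
```

Emit:
move_arm(increments="-0.6 0 -0.7 0 0 0 120;0 0 -0.7 0 0 0 120;0 0 -0.6 0 0 0 120;0 0 0 0 0 0 120;0 0 0 0 0 0 120;0 0 0 0 0 0 120;0 0 0 0 0 0 120;0 0 0 0 0 0 120")

```text
time: 23.5
position: [0.5907, 0.1201, 0.0335]
tool_rot: [2.14, 2.298, 0.002]
ft_force: [-3.2, -1.5, 7.4]
grip_width: 0.756
grip_force: 40.0
```

Emit:
move_arm(increments="0 0 1.2 0 0 0 120;-0.1 1.5 0 0 0 0 120;-0.1 1.5 0 0 0 0 120;-0.1 1.5 0 0 0 0 120;-0.1 1 0 0 0 0 120;0 0 0 0 0 0 120;0 0 0 0 0 0 120;0 0 0 0 0 0 120")

```text
time: 24.17
position: [0.5907, 0.1255, 0.0335]
tool_rot: [2.14, 2.298, 0.003]
ft_force: [1.5, -2.6, 5.4]
grip_width: 0.754
grip_force: 40.0
```

Emit:
move_arm(increments="-0.1 1 0 0 0 0 120;-0.1 1 0 0 0 0 120;0 0 0 0 0 0 120;0 0 0 0 0 0 120;0 0 0 0 0 0 120;0 0 0 0 0 0 120;0 0 0 0 0 0 120;0 0 0 0 0 0 120")

```text
time: 24.83
position: [0.5905, 0.1274, 0.0335]
tool_rot: [2.14, 2.298, 0.003]
ft_force: [1.3, -4.1, 5.0]
grip_width: 0.755
grip_force: 40.0
```

```bash
python3 -c "
from h import *
np.set_printoptions(precision=1,suppress=True)
p,M=pose(); print('grasp in tray',tray(p-18.7*M[:,2]))
"

```

```text
t 24.83 TCP [590.5 127.4  33.5] grasp [590.5 127.4  52.2] close yaw 4.08 close elev 0.14 toolz [ 0.  0. -1.] F [ 1.3 -4.1  5. ] T [-0.8 -0.2  0.1] gw 0.755 gf 40.0
grasp in tray [[  1.  -12.3  52.2]]
```

Emit:
move_arm(increments="-0.1 1 0 0 0 0 120;-0.1 1 0 0 0 0 120;-0.1 1 0 0 0 0 120;0 0 0 0 0 0 120;0 0 0 0 0 0 120;0 0 0 0 0 0 120;0 0 0 0 0 0 120;0 0 0 0 0 0 120")

```text
time: 25.5
position: [0.5905, 0.1275, 0.0335]
tool_rot: [2.139, 2.295, -0.002]
ft_force: [0.1, -8.9, 8.0]
grip_width: 0.76
grip_force: 40.0
```

Emit:
move_arm(increments="0.2 -3 0 0 0 0 120;0 0 0 0 0 0 60;0 0 0 0 0 0 0;0 0 0 0 0 0 0;0 0 0 0 0 0 0;0 0 20 0 0 0 0;0 0 30 0 0 0 0;-10 -2 26 0 0 1 0")

```text
time: 26.17
position: [0.5798, 0.1266, 0.1095]
tool_rot: [-2.119, -2.317, -0.003]
ft_force: [1.3, -1.1, -0.1]
grip_width: 0.995
grip_force: 0.0
```

Emit:
move_arm(increments="-24 -4 0 0 0 3 0;-24 -4 0 0 0 3 0;-24 -4 0 0 0 3 0;-24 -4 0 0 0 3 0;-24 -4 0 0 0 3 0;-24 -4 0 0 0 3 0;-3 0 0 0 0 0 0;0 0 0 0 0 0 0")

```text
time: 26.83
position: [0.4322, 0.1007, 0.1087]
tool_rot: [1.734, 2.615, -0.007]
ft_force: [-0.3, -0.4, 0.9]
grip_width: 1.0
grip_force: 0.0
```

```bash
python3 -c "
from h import *
np.set_printoptions(precision=1,suppress=True)
pose()
for n in ['scene','top']:
    im=ctrl.get_image(n); save(im,n+'6.png'); q=tray(cloud(im).reshape(-1,3)*1000)
    w=q[(q[:,2]>58)&(q[:,2]<73.5)&(abs(q[:,0])<36)&(q[:,1]>-60)&(q[:,1]<104)]
    for lo in range(-35,35,14):
        v=w[(w[:,0]>lo)&(w[:,0]<lo+14)]
        if len(v)>20: print(n,lo,len(v),'y',np.percentile(v[:,1],[1,3,99]))
    for a,b in ((-33,-20),(-10,5),(20,40),(50,70)):
        v=w[(w[:,1]>a)&(w[:,1]<b)]
        if len(v)>20: print(n,a,'x',np.percentile(v[:,0],[2,98]),'z',np.percentile(v[:,2],[10,50,90]))
    k=q[(q[:,2]>40)&(abs(q[:,0])<16)&(q[:,1]<-100)&(q[:,1]>-135)]; print('clip',np.percentile(k,[2,98],axis=0))
    c=cloud(im)*1000; z=c[...,2]
    m=((np.hypot(c[...,0]-433,c[...,1]-101)<60)&(z>40)&(z<56)); print('frz pts',m.sum())
"

```

```text
t 26.83 TCP [432.2 100.7 108.7] grasp [432.2 100.8 127.4] close yaw 22.9 close elev -0.08 toolz [ 0. -0. -1.] F [-0.3 -0.4  0.9] T [-0.  -0.1 -0. ] gw 1.0 gf 0.0
scene -35 272 y [-35.7 -34.5  38. ]
scene -21 242 y [-35.6 -34.8  41.6]
scene -7 244 y [-36.  -35.4  45.9]
scene 7 266 y [-36.1 -35.1  61.3]
scene 21 232 y [-35.8 -35.4  68.9]
scene -33 x [-33.   30.7] z [63.7 65.2 66.8]
scene -10 x [-33.4  30.7] z [63.7 65.3 66.8]
scene 20 x [-34.1  29.7] z [65.5 67.4 69. ]
scene 50 x [ 8.7 31.9] z [66.  67.2 68.7]
clip [[ -15.2 -125.5   41.3]
 [  13.2 -112.2   68.7]]
frz pts 1258
top -35 649 y [-32.4 -29.8 102.5]
top -21 762 y [-33.1 -30.3 102.3]
top -7 761 y [-33.7 -30.9 102.6]
top 7 760 y [-33.2 -30.3 102.4]
top 21 645 y [-33.  -30.  101.8]
top -33 x [-31.1  32.3] z [64.3 66.5 68.7]
top -10 x [-30.9  32.1] z [64.1 66.5 68.6]
top 20 x [-31.7  31.4] z [66.7 68.9 70.8]
top 50 x [-32.1  31.2] z [66.9 68.9 70.9]
clip [[ -14.  -123.2   54.3]
 [  14.8 -110.3   71.5]]
frz pts 425
```

View pics/scene6.png

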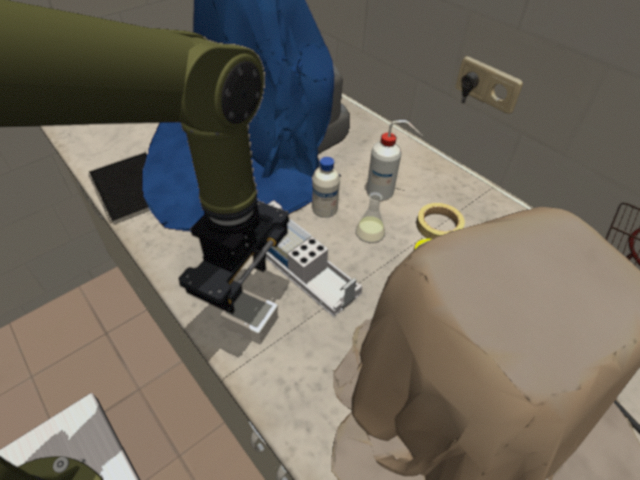

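Emit:
move_arm(increments="1.3 0.8 -15 0 0 0.5 0;0 0 -25 0 0 0 0;0 0 -25 0 0 0 0;0 0 -15 0 0 0 0;0 0 -6 0 0 0 0;0 0 0 0 0 0 0;0 0 0 0 0 0 0;0 0 0 0 0 0 120")

```text
time: 27.6
position: [0.4361, 0.1034, 0.0241]
tool_rot: [1.723, 2.626, 0.004]
ft_force: [0.2, 0.5, 0.2]
grip_width: 0.969
grip_force: 0.0
```

```bash
python3 -c "
from h import *
pose()
"

```

```text
t 27.6 TCP [436.1 103.4  24.1] grasp [436.1 103.4  42.8] close yaw 23.46 close elev 0.15 toolz [ 0.002  0.002 -1.   ] F [0.2 0.5 0.2] T [-0.01 -0.17 -0.01] gw 0.969 gf 0.0
```

Emit:
move_arm(increments="0 0 -2 0 0 0 0;0 0 0 0 0 0 120;0 0 0 0 0 0 120;0 0 0 0 0 0 120;0 0 0 0 0 0 120;0 0 0 0 0 0 120;0 0 0 0 0 0 120;0 0 0 0 0 0 120", grip_force=40)

```text
time: 28.27
position: [0.4349, 0.1022, 0.0214]
tool_rot: [1.724, 2.626, -0.0]
ft_force: [-2.5, -2.3, 5.4]
grip_width: 0.757
grip_force: 40.0
```

```bash
python3 -c "
from h import *
pose()
"

```

```text
t 28.27 TCP [434.9 102.2  21.4] grasp [434.9 102.2  40.1] close yaw 23.43 close elev 0.0 toolz [ 0. -0. -1.] F [-2.5 -2.3  5.4] T [-0.38  0.34 -0.  ] gw 0.757 gf 40.0
```

Emit:
move_arm(increments="0 0 10 0 0 0 120;0 0 30 0 0 0 120;0 0 35 0 0 0 120;10 -2 20 0 0 -1 120;25 -6 0 0 0 -3 120;25 -6 0 0 0 -3 120;25 -6 0 0 0 -3 120;25 -6 0 0 0 -3 120")

```text
time: 28.93
position: [0.5462, 0.0758, 0.1155]
tool_rot: [2.014, 2.411, 0.001]
ft_force: [-0.3, -0.4, -0.2]
grip_width: 0.754
grip_force: 40.0
```

Emit:
move_arm(increments="25 -6 0 0 0 -3 120;25 -7.6 0 0 0 -3.2 120;0 0 0 0 0 0 120;0 0 0 0 0 0 120;0 0 0 0 0 0 120;0 0 0 0 0 0 120;0 0 0 0 0 0 120;0 0 0 0 0 0 120")

```text
time: 29.6
position: [0.5945, 0.0632, 0.1164]
tool_rot: [2.136, 2.302, 0.001]
ft_force: [-0.2, 0.3, -1.9]
grip_width: 0.757
grip_force: 40.0
```

```bash
python3 -c "
from h import *
np.set_printoptions(precision=1,suppress=True)
p,M=pose(); print('grasp in tray',tray(p-18.7*M[:,2]))
for n in ['scene','top']:
    im=ctrl.get_image(n); save(im,n+'7.png'); q=tray(cloud(im).reshape(-1,3)*1000)
    f=q[(abs(q[:,0])<30)&(q[:,1]>-135)&(q[:,1]<-20)&(q[:,2]>88)&(q[:,2]<148)]
    print(n,len(f))
    for a in (-28,-14,0,14):
        v=f[(f[:,0]>a)&(f[:,0]<a+14)]
        if len(v)>20: print(a,np.percentile(v[:,1],[1,3,97,99]),np.percentile(v[:,2],[1,99]))
"

```

```text
t 29.6 TCP [594.5  63.2 116.4] grasp [594.4  63.2 135.1] close yaw 4.29 close elev 0.05 toolz [ 0. -0. -1.] F [-0.2  0.3 -1.9] T [ 0.  -0.1 -0. ] gw 0.757 gf 40.0
grasp in tray [[  0.2 -76.7 135.1]]
scene 942
-28 [-117.2 -116.9  -86.3  -85.4] [ 97.8 142.5]
-14 [-117.6 -117.3  -85.6  -84.3] [ 97.3 142.2]
0 [-117.3 -117.   -62.9  -59.3] [ 97.2 142.5]
14 [-117.2 -116.9  -57.3  -55.7] [ 98.4 142.3]
top 99
-28 [-41.7 -41.7 -36.1 -36. ] [130.8 144.2]
-14 [-41.6 -41.6 -36.1 -36.1] [131.3 143.3]
```

View pics/scene7.png

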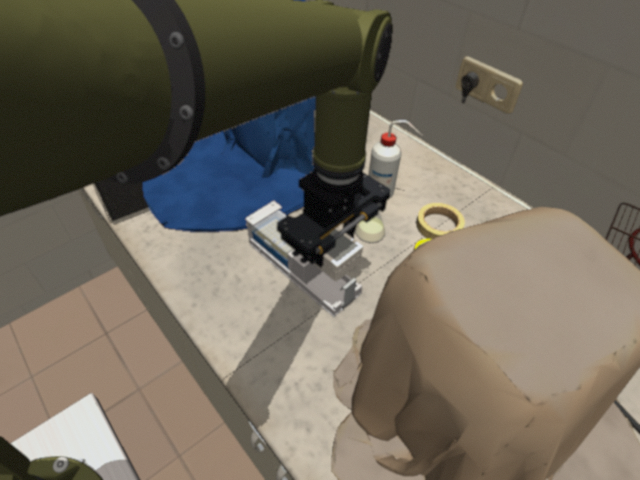

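Emit:
move_arm(increments="0 0 -10 0 0 0 120;0 0 -12 0 0 0 120;0 0 -6 0 0 0 120;0 0 -2 0 0 0 120;0 0 -2 0 0 0 120;0 0 -2 0 0 0 120;0 0 0 0 0 0 120;0 0 0 0 0 0 120")

```text
time: 30.37
position: [0.5952, 0.0637, 0.0824]
tool_rot: [2.137, 2.303, 0.003]
ft_force: [-0.5, 2.2, -0.6]
grip_width: 0.752
grip_force: 40.0
```

Emit:
move_arm(increments="0 0 -2 0 0 0 120;0 0 -2 0 0 0 120;0 0 -2 0 0 0 120;0 0 0 0 0 0 120;0 0 0 0 0 0 120;0 0 0 0 0 0 120;0 0 0 0 0 0 120;0 0 0 0 0 0 120")

```text
time: 31.03
position: [0.5962, 0.0646, 0.0775]
tool_rot: [2.136, 2.302, 0.007]
ft_force: [-0.7, 4.2, 4.9]
grip_width: 0.759
grip_force: 40.0
```

```bash
python3 -c "
from h import *
np.set_printoptions(precision=1,suppress=True)
p,M=pose(); print('grasp in tray',tray(p-18.7*M[:,2]))
"

```

```text
t 31.03 TCP [596.2  64.6  77.5] grasp [596.1  64.5  96.2] close yaw 4.3 close elev 0.23 toolz [ 0.  0. -1.] F [-0.7  4.2  4.9] T [ 0.8 -0.1  0.1] gw 0.759 gf 40.0
grasp in tray [[  2.  -75.4  96.2]]
```

Emit:
move_arm(increments="-0.8 -0.5 -1 0 0 0 120;-0.8 -0.6 -2 0 0 0 120;0 0 -2.5 0 0 0 120;0 0 -2.5 0 0 0 120;0 0 -2.5 0 0 0 120;0 0 -2.5 0 0 0 120;0 0 0 0 0 0 120;0 0 0 0 0 0 120")

```text
time: 31.7
position: [0.5962, 0.0655, 0.0666]
tool_rot: [2.133, 2.302, 0.013]
ft_force: [-1.5, 7.5, 13.1]
grip_width: 0.756
grip_force: 40.0
```

```bash
python3 -c "
from h import *
np.set_printoptions(precision=1,suppress=True)
p,M=pose(); print('grasp in tray',tray(p-18.7*M[:,2]))
"

```

```text
t 31.7 TCP [596.2  65.5  66.6] grasp [596.   65.4  85.3] close yaw 4.36 close elev 0.45 toolz [ 0.  0. -1.] F [-1.5  7.5 13.1] T [ 1.1  0.1 -0. ] gw 0.756 gf 40.0
grasp in tray [[  1.9 -74.6  85.3]]
```

Emit:
move_arm(increments="-1 -0.7 -2 0 0 0 120;-1 -0.7 -2.5 0 0 0 120;0 0 -2.5 0 0 0 120;0 0 -2.5 0 0 0 120;0 0 -2.5 0 0 0 120;0 0 -2.5 0 0 0 120;0 0 0 0 0 0 120;0 0 0 0 0 0 120")

```text
time: 32.37
position: [0.5954, 0.0611, 0.0509]
tool_rot: [2.135, 2.298, 0.012]
ft_force: [4.2, 2.6, 5.6]
grip_width: 0.754
grip_force: 40.0
```

```bash
python3 -c "
from h import *
np.set_printoptions(precision=1,suppress=True)
p,M=pose(); print('grasp in tray',tray(p-18.7*M[:,2]))
"

```

```text
t 32.37 TCP [595.4  61.1  50.9] grasp [595.2  61.   69.6] close yaw 4.21 close elev 0.53 toolz [ 0.  0. -1.] F [4.2 2.6 5.6] T [ 0.9 -1.1  0. ] gw 0.754 gf 40.0
grasp in tray [[  0.8 -78.9  69.6]]
```

```bash
python3 -c "
from h import *
np.set_printoptions(precision=1,suppress=True)
im=ctrl.get_image('scene'); save(im,'scene8.png'); q=tray(cloud(im).reshape(-1,3)*1000)
f=q[(abs(q[:,0])<34)&(q[:,1]>-135)&(q[:,1]<-20)&(q[:,2]>26)&(q[:,2]<84)]
for a in (-33,-24,-14,0,14,20):
        v=f[(f[:,0]>a)&(f[:,0]<a+9)]; print(a,len(v),np.percentile(v[:,1],[1,3,10,50]),np.percentile(v[:,2],[1,99]))
for z0 in range(26,84,6):
        v=f[(f[:,2]>z0)&(f[:,2]<z0+6)&(f[:,0]<-18)]; print(z0,len(v),np.percentile(v[:,1],[1,5,50]) if len(v) else '', np.percentile(v[:,0],[2]) if len(v) else '')
g=q[(abs(q[:,0])<32)&(q[:,1]>-50)&(q[:,1]<-5)&(q[:,2]>58)&(q[:,2]<72)]; print('block',len(g),np.percentile(g,[1,3,50],axis=0) if len(g) else '')
cv2.imwrite('pics/s8c.png',cv2.resize(im['frame'][200:330,220:400,::-1],(720,520),interpolation=cv2.INTER_CUBIC))
"

```

```text
-33 242 [-123.2 -122.2 -120.  -108.8] [27.7 83.7]
-24 83 [-132.3 -130.8 -126.2 -117.8] [26.6 83.7]
-14 98 [-134.5 -134.3 -133.  -118.4] [30.1 83.8]
0 125 [-134.5 -133.8 -132.5 -115.9] [31.9 83.9]
14 90 [-132.5 -127.  -119.6 -113.9] [52.5 84. ]
20 95 [-120.9 -120.1 -119.1 -113.8] [48.9 83.9]
26 22 [-123.8 -123.7 -121.3] [-32.9]
32 6 [-98.  -97.4 -89.4] [-32.2]
38 25 [-121.2 -119.2 -100.3] [-32.6]
44 42 [-122.8 -122.4 -112.9] [-33.]
50 43 [-120.9 -120.4 -112.1] [-32.7]
56 36 [-119.7 -119.4 -110.2] [-32.7]
62 39 [-118.6 -117.9 -111.8] [-33.3]
68 33 [-117.5 -117.2 -110.6] [-33.3]
74 36 [-116.2 -115.8 -112.9] [-33.3]
80 30 [-114.5 -114.1 -109.2] [-33.5]
block 0
```

View pics/s8c.png

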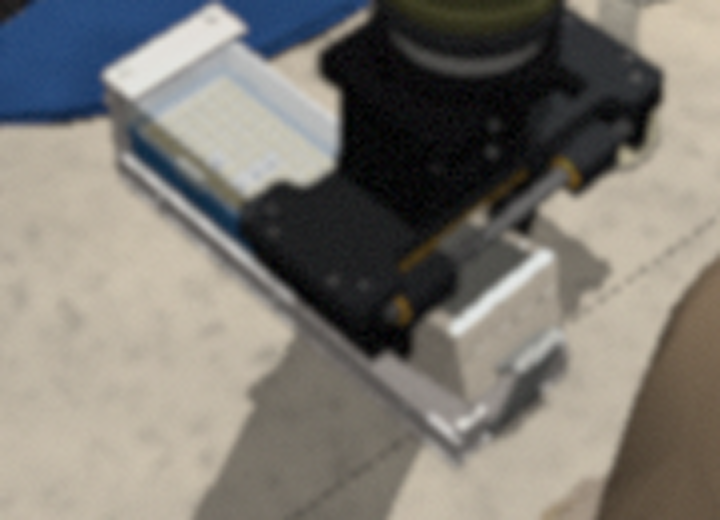

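Emit:
move_arm(increments="0 0 5 0 0 0 120;0 0 10 0 0 0 120;0 0 15 0 0 0 120;0 0 20 0 0 0 120;0 0 25 0 0 0 120;-10 3 0 0 0 0 120;-25 5 0 0 0 0 120;-25 5 0 0 0 0 120")

```text
time: 33.08
position: [0.5308, 0.0724, 0.1229]
tool_rot: [2.14, 2.3, 0.0]
ft_force: [-0.5, 0.1, -1.3]
grip_width: 0.757
grip_force: 40.0
```

Emit:
move_arm(increments="-25 5 0 0 0 0 120;-25 5 0 0 0 0 120;-25 5 0 0 0 0 120;-25 5 0 0 0 0 120;0 0 -20 0 0 0 120;0 0 -25 0 0 0 120;0 0 -25 0 0 0 120;0 0 -10 0 0 0 120")

```text
time: 33.75
position: [0.4291, 0.0906, 0.0409]
tool_rot: [2.138, 2.299, -0.007]
ft_force: [-1.1, -0.9, -1.9]
grip_width: 0.755
grip_force: 40.0
```

```bash
python3 -c "
from h import *
np.set_printoptions(precision=1,suppress=True)
p,M=pose()
for n in ['scene','top']:
    im=ctrl.get_image(n); save(im,n+'9.png'); q=tray(cloud(im).reshape(-1,3)*1000)
    g=q[(abs(q[:,0])<40)&(q[:,1]>-60)&(q[:,1]<8)&(q[:,2]>58)&(q[:,2]<72)]
    for a in (-30,-15,0,15):
        v=g[(g[:,0]>a)&(g[:,0]<a+15)]
        if len(v)>10: print(n,a,'block y',np.percentile(v[:,1],[1,3,50]),'z',np.median(v[:,2]))
    k=q[(q[:,2]>40)&(abs(q[:,0])<16)&(q[:,1]<-100)&(q[:,1]>-135)]; print('clip',np.percentile(k,[2,98],axis=0))
"

```

```text
t 33.75 TCP [429.1  90.6  40.9] grasp [429.1  90.7  59.6] close yaw 4.17 close elev -0.1 toolz [-0. -0. -1.] F [-1.1 -0.9 -1.9] T [-0.1 -0.  -0. ] gw 0.755 gf 40.0
scene -30 block y [-36.  -35.5 -26.5] z 64.86478679504603
scene -15 block y [-36.  -35.5 -15.8] z 65.20732849522187
scene 0 block y [-35.5 -35.2 -16.5] z 65.27375601770902
scene 15 block y [-35.9 -35.8 -16.4] z 65.41464906179317
clip [[ -15.3 -125.2   41.3]
 [  13.4 -113.    68.4]]
top -30 block y [-34.1 -33.2 -13.4] z 66.82722372866023
top -15 block y [-33.9 -33.3 -13.2] z 66.44401465779032
top 0 block y [-33.9 -33.1 -13.1] z 66.45989400734132
top 15 block y [-34.2 -33.4 -13.5] z 66.435192130332
clip [[ -14.  -123.2   54.1]
 [  14.8 -110.4   71. ]]
```

Emit:
move_arm(increments="0 0 -3 0 0 0 120;0 0 -3 0 0 0 120;0 0 -3 0 0 0 120;0 0 -3 0 0 0 120;0 0 -3 0 0 0 120;0 0 -2 0 0 0 120;0 0 0 0 0 0 120;0 0 0 0 0 0 120")

```text
time: 34.52
position: [0.4314, 0.0936, 0.0267]
tool_rot: [-2.138, -2.302, -0.002]
ft_force: [-0.2, -0.8, -2.1]
grip_width: 0.759
grip_force: 40.0
```

```bash
python3 -c "
from h import *
pose()"

```

```text
t 34.52 TCP [431.4  93.6  26.7] grasp [431.4  93.6  45.4] close yaw 4.25 close elev 0.04 toolz [ 0.001  0.001 -1.   ] F [-0.2 -0.8 -2.1] T [-0.04 -0.15  0.01] gw 0.759 gf 40.0
```

Emit:
move_arm(increments="0 0 -2 0 0 0 120;0 0 -2 0 0 0 120;0 0 -1.5 0 0 0 120;0 0 0 0 0 0 120;0 0 0 0 0 0 0;0 0 0 0 0 0 0;0 0 0 0 0 0 0;0 0 0 0 0 0 0")

```text
time: 35.18
position: [0.4315, 0.0937, 0.0212]
tool_rot: [2.137, 2.302, 0.002]
ft_force: [-0.4, 0.2, 0.5]
grip_width: 0.953
grip_force: 0.0
```

Emit:
move_arm(increments="0.5 -7 0 0 0 0 0;0.5 -7 0 0 0 0 0;0.4 -6 0 0 0 0 0;0 0 0 0 0 0 0;0 0 0 0 0 0 0;0 0 0 0 0 0 0;0 0 0 0 0 0 0;0 0 0 0 0 0 0")

```text
time: 35.85
position: [0.4329, 0.0738, 0.0213]
tool_rot: [2.137, 2.302, 0.002]
ft_force: [-0.6, 0.6, 0.1]
grip_width: 1.0
grip_force: 0.0
```

```bash
python3 -c "
from h import *
np.set_printoptions(precision=1,suppress=True)
p,M=pose(); print('tcp in tray',tray(p))
im=ctrl.get_image('scene'); save(im,'scene10.png'); q=tray(cloud(im).reshape(-1,3)*1000)
f=q[(abs(q[:,0]+160)<60)&(q[:,1]>-135)&(q[:,1]<20)]
v=f[(f[:,2]>42)&(f[:,2]<50)]; print('top',len(v),np.percentile(v,[1,50,99],axis=0))
for z0 in (6,16,26,36):
    v=f[(f[:,2]>z0)&(f[:,2]<z0+8)&(abs(f[:,0]-tray(p)[0,0])<25)]; print(z0,len(v),np.percentile(v[:,1],[2,10,50]) if len(v) else '')
"

```

```text
t 35.85 TCP [432.9  73.8  21.3] grasp [432.9  73.7  40. ] close yaw 4.27 close elev 0.06 toolz [ 0.  0. -1.] F [-0.6  0.6  0.1] T [-0.  -0.1  0. ] gw 1.0 gf 0.0
tcp in tray [[-160.2  -54.1   21.3]]
top 547 [[-191.2  -76.5   42.6]
 [-159.   -63.1   45.7]
 [-112.7  -37.6   48.8]]
6 54 [-76.5 -75.9 -75. ]
16 55 [-76.2 -75.8 -74.9]
26 51 [-76.9 -76.5 -75.6]
36 91 [-76.8 -76.5 -75.2]
```

Emit:
move_arm(increments="0 0 0.5 0 0 0 120;0 0 0 0 0 0 120;0 0 0 0 0 0 120;0 0 0 0 0 0 120;0 0 0 0 0 0 120;0 0 0 0 0 0 120;0 0 15 0 0 0 120;0 0 30 0 0 0 120", grip_force=60)

```text
time: 36.57
position: [0.4295, 0.0733, 0.0646]
tool_rot: [-2.132, -2.298, 0.004]
ft_force: [0.3, -2.2, -1.4]
grip_width: 0.751
grip_force: 60.0
```

Emit:
move_arm(increments="0 0 35 0 0 0 120;12 -2 15 0 0 0 120;25 -4.5 0 0 0 0 120;25 -4.5 0 0 0 0 120;25 -4.5 0 0 0 0 120;25 -4.5 0 0 0 0 120;25 -4.5 0 0 0 0 120;25.5 -4.7 0 0 0 0 120")

```text
time: 37.23
position: [0.5959, 0.0438, 0.1154]
tool_rot: [-2.137, -2.301, 0.001]
ft_force: [0.2, 0.4, -0.6]
grip_width: 0.755
grip_force: 60.0
```

Emit:
move_arm(increments="0 0 0 0 0 0 120;0 0 0 0 0 0 120;0 0 0 0 0 0 120;0 0 0 0 0 0 120;0 0 -8 0 0 0 120;0 0 -8 0 0 0 120;0 0 0 0 0 0 120;0 0 0 0 0 0 120")

```text
time: 37.9
position: [0.5945, 0.0439, 0.0998]
tool_rot: [-2.137, -2.302, 0.001]
ft_force: [0.4, -0.9, -1.3]
grip_width: 0.751
grip_force: 60.0
```

```bash
cat > face.py <<'E'
from h import *
np.set_printoptions(precision=1,suppress=True)
p,M=pose(); print('tcp in tray',tray(p))
im=ctrl.get_image('scene'); q=tray(cloud(im).reshape(-1,3)*1000); b=p[2]-21.5
for side in (-26,24):
  for h in (4,14,24,34):
    v=q[(abs(q[:,0]-side)<6)&(q[:,1]>-135)&(q[:,1]<-95)&(abs(q[:,2]-b-h-3)<4)]
    print(side,h,len(v),np.percentile(v[:,1],[2,10,50]) if len(v)>5 else '')
E
python3 face.py

```

```text
t 37.9 TCP [594.5  43.9  99.8] grasp [594.5  43.9 118.5] close yaw 4.24 close elev -0.04 toolz [-0. -0. -1.] F [ 0.4 -0.9 -1.3] T [-0.1 -0.1 -0. ] gw 0.751 gf 60.0
tcp in tray [[ -1.2 -95.8  99.8]]
-26 4 12 [-117.2 -116.7 -116.1]
-26 14 11 [-116.9 -116.7 -116.4]
-26 24 8 [-117.  -116.9 -116.6]
-26 34 14 [-117.5 -117.3 -116.4]
24 4 9 [-116.7 -116.6 -116. ]
24 14 12 [-117.1 -116.6 -116.2]
24 24 8 [-117.4 -117.1 -116.6]
24 34 13 [-118.6 -117.5 -117.1]
```

Emit:
move_arm(increments="0.9 0 -5 0 0 0 120;0 0 -5 0 0 0 120;0 0 -3 0 0 0 120;0 0 -2 0 0 0 120;0 0 -2 0 0 0 120;0 0 -2 0 0 0 120;0 0 -2 0 0 0 120;0 0 0 0 0 0 120")

```text
time: 38.62
position: [0.5968, 0.0457, 0.0802]
tool_rot: [2.136, 2.303, 0.005]
ft_force: [0.6, 3.8, 1.6]
grip_width: 0.754
grip_force: 60.0
```

Emit:
move_arm(increments="0 0 -2 0 0 0 120;0 0 -2 0 0 0 120;0 0 -2 0 0 0 120;0 0 -2 0 0 0 120;0 0 -2 0 0 0 120;0 0 0 0 0 0 120;0 0 0 0 0 0 120;0 0 0 0 0 0 120")

```text
time: 39.28
position: [0.5964, 0.0457, 0.0694]
tool_rot: [-2.136, -2.303, -0.005]
ft_force: [1.4, 5.0, 0.4]
grip_width: 0.752
grip_force: 60.0
```

```bash
python3 face.py

```

```text
t 39.28 TCP [596.4  45.7  69.4] grasp [596.4  45.6  88.1] close yaw 4.3 close elev 0.1 toolz [ 0.  0. -1.] F [1.4 5.  0.4] T [ 1.3 -0.4  0. ] gw 0.752 gf 60.0
tcp in tray [[  0.9 -94.2  69.4]]
-26 4 22 [-114.9 -114.7 -112.9]
-26 14 22 [-115.4 -114.8 -113.8]
-26 24 11 [-114.8 -114.8 -114.3]
-26 34 14 [-116.4 -116.1 -115.3]
24 4 9 [-115.3 -115.1 -114.4]
24 14 11 [-115.3 -114.8 -114.3]
24 24 9 [-115.7 -115.6 -115.1]
24 34 8 [-116.1 -116.  -115.7]
```

Emit:
move_arm(increments="-0.7 -0.5 -2 0 0 0 120;0 0 -2 0 0 0 120;0 0 -2 0 0 0 120;0 0 -2 0 0 0 120;0 0 -2 0 0 0 120;0 0 -2 0 0 0 120;0 0 -2 0 0 0 120;0 0 0 0 0 0 120")

```text
time: 40.0
position: [0.5949, 0.0455, 0.0549]
tool_rot: [-2.135, -2.302, -0.003]
ft_force: [0.8, 5.9, -0.8]
grip_width: 0.754
grip_force: 60.0
```

Emit:
move_arm(increments="0 0 -2 0 0 0 120;0 0 -2 0 0 0 120;0 0 -2 0 0 0 120;0 0 0 0 0 0 120;0 0 0 0 0 0 120;0 0 0 0 0 0 120;0 0 0 0 0 0 120;0 0 0 0 0 0 120")

```text
time: 40.67
position: [0.595, 0.0455, 0.0489]
tool_rot: [-2.135, -2.302, -0.003]
ft_force: [1.1, 6.4, -1.6]
grip_width: 0.752
grip_force: 60.0
```

```bash
python3 face.py

```

```text
t 40.67 TCP [595.   45.5  48.9] grasp [595.   45.4  67.6] close yaw 4.32 close elev 0.02 toolz [ 0.  0. -1.] F [ 1.1  6.4 -1.6] T [ 1.3 -0.3  0.1] gw 0.752 gf 60.0
tcp in tray [[ -0.6 -94.3  48.9]]
-26 4 12 [-115.4 -115.2 -114.6]
-26 14 12 [-115.8 -115.6 -115.1]
-26 24 9 [-115.9 -115.8 -115.3]
-26 34 9 [-116.3 -116.2 -115.8]
24 4 3 
24 14 1 
24 24 7 [-115.9 -115.5 -114.9]
24 34 9 [-116.8 -116.5 -115.3]
```

Emit:
move_arm(increments="0.5 0 -2 0 0 0 120;0 0 -2 0 0 0 120;0 0 -2 0 0 0 120;0 0 -2 0 0 0 120;0 0 -2 0 0 0 120;0 0 -2 0 0 0 120;0 0 -2 0 0 0 120;0 0 0 0 0 0 120")

```text
time: 41.38
position: [0.5954, 0.0456, 0.0349]
tool_rot: [-2.135, -2.303, -0.003]
ft_force: [0.1, 4.8, -1.3]
grip_width: 0.751
grip_force: 60.0
```

Emit:
move_arm(increments="0 0 -2 0 0 0 120;0 0 -2 0 0 0 120;0 0 -1.5 0 0 0 120;0 0 -1 0 0 0 120;0 0 0 0 0 0 120;0 0 0 0 0 0 120;0 0 0 0 0 0 120;0 0 0 0 0 0 120")

```text
time: 42.05
position: [0.5948, 0.0433, 0.0281]
tool_rot: [-2.137, -2.301, 0.002]
ft_force: [-1.6, 3.2, -8.6]
grip_width: 0.755
grip_force: 60.0
```

```bash
python3 face.py

```

```text
t 42.05 TCP [594.8  43.3  28.1] grasp [594.8  43.3  46.8] close yaw 4.23 close elev -0.11 toolz [-0.  0. -1.] F [-1.6  3.2 -8.6] T [0.8 0.2 0.1] gw 0.755 gf 60.0
tcp in tray [[ -1.  -96.5  28.1]]
-26 4 9 [-124.1 -123.8 -123.5]
-26 14 15 [-124.6 -124.4 -123.1]
-26 24 15 [-124.3 -123.  -117.9]
-26 34 12 [-118.  -117.8 -117.4]
24 4 11 [-124.3 -123.9 -123.5]
24 14 14 [-124.6 -124.2 -123.6]
24 24 4 
24 34 4
```

Emit:
move_arm(increments="0 0 -1 0 0 0 120;0 0 -1 0 0 0 120;0 0 -1 0 0 0 120;0 0 0 0 0 0 120;0 0 0 0 0 0 120;0 0 0 0 0 0 120;0 0 0 0 0 0 120;0 0 0 0 0 0 120")

```text
time: 42.77
position: [0.5967, 0.0435, 0.0266]
tool_rot: [2.137, 2.301, 0.002]
ft_force: [0.9, 1.7, -1.5]
grip_width: 0.754
grip_force: 60.0
```

```bash
cat > chk.py <<'E'
from h import *
np.set_printoptions(precision=1,suppress=True)
p,M=pose(); print('tcp in tray',tray(p))
for n in ('scene','top'):
    im=ctrl.get_image(n); save(im,n+'_chk.png'); q=tray(cloud(im).reshape(-1,3)*1000)
    for nm,a,b,z0,z1 in (('frz',-116,-38,40,62),('blk',-34,8,58,74),('tip',12,103,60,74)):
        for lo in np.linspace(a,b,4)[:-1]:
            v=q[(abs(q[:,0])<28)&(q[:,1]>lo)&(q[:,1]<lo+(b-a)/3)&(q[:,2]>z0)&(q[:,2]<z1)]
            if len(v)>20: print(n,nm,int(lo),len(v),'z',np.percentile(v[:,2],[10,50,90]))
    k=q[(q[:,2]>53)&(abs(q[:,0])<14)&(q[:,1]<-100)&(q[:,1]>-140)]
    for z in (54,58,62,66):
        v=k[abs(k[:,2]-z)<2]; print('clip',z,len(v),np.percentile(v[:,1],[5,50,95]) if len(v)>3 else '')
E
python3 chk.py; cd pics; python3 -c "
import cv2
a=cv2.imread('scene_chk.png')[200:330,220:400]; cv2.imwrite('c1.png',cv2.resize(a,(720,520),interpolation=cv2.INTER_CUBIC))"

```

```text
t 42.77 TCP [596.7  43.5  26.6] grasp [596.6  43.5  45.3] close yaw 4.23 close elev 0.12 toolz [ 0.  0. -1.] F [ 0.9  1.7 -1.5] T [ 0.3 -0.3  0.1] gw 0.754 gf 60.0
tcp in tray [[  0.9 -96.4  26.6]]
scene frz -116 103 z [48.6 50.3 52. ]
scene frz -90 32 z [48.6 50.7 51.8]
scene blk -34 31 z [64.8 65.7 66.7]
scene blk -20 111 z [63.8 65.  66.9]
scene blk -6 148 z [63.9 65.5 66.9]
scene tip 12 324 z [66.2 67.5 68.9]
scene tip 42 309 z [66.3 67.6 69.2]
scene tip 72 45 z [66.3 67.3 68.8]
clip 54 15 [-125.3 -124.  -111.1]
clip 58 14 [-125.3 -124.1 -119.3]
clip 62 18 [-125.  -124.  -115.1]
clip 66 42 [-124.8 -121.  -117.8]
top frz -64 520 z [49.2 51.2 53.3]
top blk -34 306 z [64.3 66.4 68.3]
top blk -20 306 z [64.5 66.5 68.5]
top blk -6 312 z [64.6 66.7 68.7]
top tip 12 665 z [66.9 68.8 70.8]
top tip 42 665 z [66.8 68.9 70.9]
top tip 72 664 z [66.9 68.9 70.8]
clip 54 0 
clip 58 0 
clip 62 0 
clip 66 0
```

Emit:
move_arm(increments="-0.5 0 -0.7 0 0 0 120;0 0 -0.7 0 0 0 120;0 0 -0.6 0 0 0 120;0 0 0 0 0 0 120;0 0 0 0 0 0 120;0 0 0 0 0 0 120;0 0 0 0 0 0 120;0 0 0 0 0 0 120")

```text
time: 43.53
position: [0.596, 0.0435, 0.0258]
tool_rot: [2.137, 2.301, 0.001]
ft_force: [-2.4, -0.7, 9.6]
grip_width: 0.749
grip_force: 60.0
```

```bash
python3 chk.py | grep -v -e tip -e blk

```

```text
t 43.53 TCP [596.   43.5  25.8] grasp [596.   43.5  44.5] close yaw 4.22 close elev 0.08 toolz [ 0. -0. -1.] F [-2.4 -0.7  9.6] T [0.  0.7 0. ] gw 0.749 gf 60.0
tcp in tray [[  0.2 -96.4  25.8]]
scene frz -116 107 z [48.3 49.6 51.7]
scene frz -90 36 z [48.  49.8 51. ]
clip 54 14 [-125.2 -124.4 -111.3]
clip 58 15 [-125.  -124.4 -113.5]
clip 62 17 [-125.1 -124.4 -115.3]
clip 66 40 [-124.7 -121.1 -118.6]
top frz -64 515 z [48.6 50.7 52.7]
clip 54 0 
clip 58 0 
clip 62 0 
clip 66 0
```

Fz is now +9.6 N, so the box is on the floor, and the clip is upright over it. Next I unload, let go, raise and check.

Emit:
move_arm(increments="0 0 1 0 0 0 120;0 0 0 0 0 0 90;0 0 0 0 0 0 0;0 0 0 0 0 0 0;0 0 0 0 0 0 0;0 0 0 0 0 0 0;0 0 0 0 0 0 0;0 0 10 0 0 0 0")

```text
time: 44.3
position: [0.594, 0.0433, 0.0336]
tool_rot: [-2.136, -2.3, 0.003]
ft_force: [-1.0, 0.0, -0.3]
grip_width: 0.991
grip_force: 0.0
```

Emit:
move_arm(increments="0 0 20 0 0 0 0;0 0 30 0 0 0 0;0 0 35 0 0 0 0;0 0 35 0 0 0 0;-35 0 20 0 0 0 0;-35 0 0 0 0 0 0;-35 0 0 0 0 0 0;-20 0 0 0 0 0 0")

```text
time: 44.97
position: [0.4675, 0.0453, 0.1739]
tool_rot: [-2.133, -2.303, 0.003]
ft_force: [-1.5, 0.1, 1.6]
grip_width: 1.002
grip_force: 0.0
```

```bash
python3 chk.py; cd pics; python3 -c "
import cv2
a=cv2.imread('scene_chk.png')[170:330,200:400]; cv2.imwrite('c2.png',cv2.resize(a,(750,600),interpolation=cv2.INTER_CUBIC))"

```

```text
t 44.97 TCP [467.5  45.3 173.9] grasp [467.6  45.2 192.6] close yaw 4.38 close elev -0.19 toolz [-0.  0. -1.] F [-1.5  0.1  1.6] T [-0.  -0.   0.1] gw 1.002 gf 0.0
tcp in tray [[-127.7  -85.1  173.9]]
scene frz -116 294 z [48.1 49.6 51.1]
scene frz -90 329 z [48.3 49.6 51. ]
scene frz -64 301 z [48.1 49.5 50.8]
scene blk -34 126 z [64.2 65.5 66.8]
scene blk -20 72 z [63.9 65.3 66.4]
scene blk -6 36 z [64.  65.6 66.5]
scene tip 12 90 z [66.5 67.8 69.2]
clip 54 6 [-124.7 -124.3 -114.2]
clip 58 20 [-125.4 -124.4 -112.6]
clip 62 18 [-125.2 -124.  -115.2]
clip 66 40 [-124.6 -120.9 -117.5]
top frz -116 547 z [48.7 50.9 55.1]
top frz -90 551 z [48.6 50.7 53.1]
top frz -64 554 z [48.7 51.  52.9]
top blk -34 305 z [64.6 66.6 68.4]
top blk -20 309 z [64.2 66.4 68.8]
top blk -6 310 z [64.6 66.7 68.3]
top tip 12 673 z [67.  68.9 71.1]
top tip 42 665 z [66.8 68.8 70.9]
top tip 72 664 z [66.9 68.8 70.6]
clip 54 16 [-111.5 -110.1 -104.6]
clip 58 34 [-122.2 -112.3 -110.5]
clip 62 31 [-122.2 -114.5 -112.3]
clip 66 61 [-122.6 -118.5 -115.1]
```

View pics/c2.png

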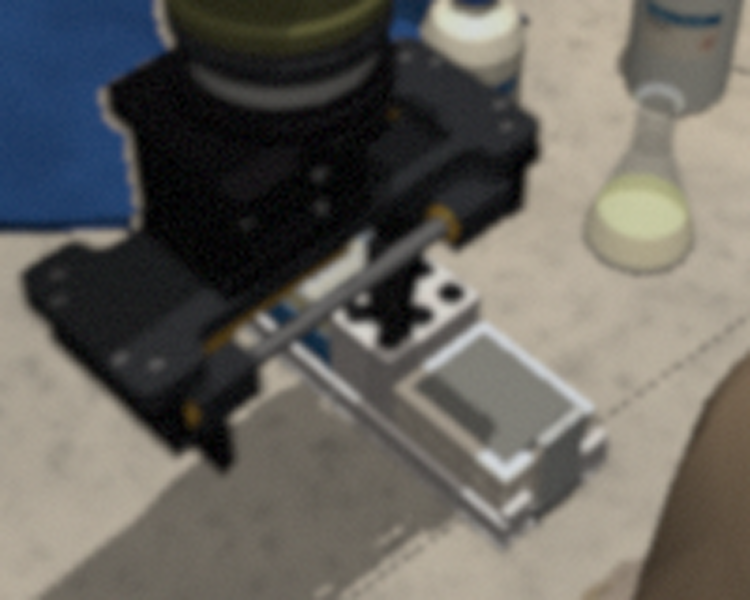

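```bash
python3 -c "
from bench import ctrl
print(ctrl.close_job())"
```

```text
the job is handed in; nothing more can be done
None
```

The job is handed in at about 45 s. In the last pictures all three boxes lie flat: the tip box is hard against the end, the heating block is up against it, and the freezer box is under the upright clip. The first try at the freezer box tilted in the grip, so I lifted it out and regripped it nearer the clip end. Bottle, flask and cup were not touched.

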